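# Lock the plate pack into the vegetable cutter

### The job

Push the three loose plates of the vegetable cutter home against the stop so that their holes line up, then take the locking pin from its stand and pass it through all three plates into the socket beneath, fully down with its flange on the top plate, and let go. The plates and the pin must be handled slowly and gently, never forced: push with about 20 N at most. Leave the other things on the counter where they are.

Things in the scene. Friction and masses are not known exactly. Their poses are not given: they have to be found in the camera images.
- channel (a point): The vegetable cutter's white base, fixed: a straight channel between two side rails, open at the end nearer the robot. This point is on the channel's floor (42 mm above the table), midway between the rails. x runs along the channel from the open end to the stop, y across, z up. Rails: inner faces at y = +-47 mm, from x = -66 to +50 mm, 20 mm above the floor.
- cutter: The same base, same axes; origin on the table, 42 mm under the channel's point. An aluminium stop block (it does not give below 100 N) closes the far end with a flat face across the channel, 26 mm high. It is clamped somewhere from x = 38 to 70 mm, differently each time, and its place is not given: feel for it by pushing the plates against it.
- open_end (a point): Middle of the floor's edge at the channel's open end, 66 mm before the channel's point. The floor runs from here for 153 mm; the foot of the stop block is let into it along its middle. The block also holds the pin's socket: an upright 14 mm hole, 38 mm deep, level with the floor, on the middle line, exactly 50 mm before the stop face, so under the holes of plates that are home.
- pin_grip (a point): The locking pin, standing upright in the stand at the start: this point is the centre of its black round knob (24 mm across, 44 mm high). z is the pin's axis, up. Below the knob is a flange, 30 mm across and 4 mm thick, whose underside is 26 mm below this point; below that a steel shank 12 mm across, 58 mm long, the last 12 mm of it tapering to an 8 mm tip. Total height 106 mm, mass about 0.12 kg.
- pin_tip (a point): The tip of the same pin, on its axis, 84 mm below the knob's centre.
- pin: The same pin; origin at its tip, z up along its axis.
- stand: White plastic block, 76 x 76 x 62 mm, fixed, origin under its centre; the pin hangs by its flange in an upright 17 mm hole in the middle. It stands to the left or the right of the cutter.
- lower_hole (a point): The lower of three loose plates stacked in the channel (grey plastic, one window at the robot's end). Centre of its 14 mm pin hole, at half thickness, 4 mm above the channel's floor when flat; x points to the stop. The plate is 140 mm along x, 90 mm across, 8 mm thick, about 100 g, smooth and slippery; the hole is 50 mm from the far edge and 90 mm from the near edge.
- plate_lower: The same lower plate; origin at the centre of its underside, 20 mm nearer the open end than its hole. At the start it lies 36 to 61 mm short of the channel's point, each plate by a different amount; it has 2 mm of play to each rail. Home, its near edge stands 4 to 36 mm out beyond the floor's open end.
- middle_hole (a point): The middle of three loose plates stacked in the channel (white plastic, two windows at the robot's end). Centre of its 14 mm pin hole, at half thickness, 12 mm above the channel's floor when flat; x points to the stop. The plate is 140 mm along x, 90 mm across, 8 mm thick, about 100 g, smooth and slippery; the hole is 50 mm from the far edge and 90 mm from the near edge.
- plate_middle: The same middle plate; origin at the centre of its underside, 20 mm nearer the open end than its hole. At the start it lies 36 to 61 mm short of the channel's point, each plate by a different amount; it has 2 mm of play to each rail. Home, its near edge stands 4 to 36 mm out beyond the floor's open end.
- upper_hole (a point): The upper of three loose plates stacked in the channel (grey plastic, three windows at the robot's end). Centre of its 14 mm pin hole, at half thickness, 20 mm above the channel's floor when flat; x points to the stop. The plate is 140 mm along x, 90 mm across, 8 mm thick, about 100 g, smooth and slippery; the hole is 50 mm from the far edge and 90 mm from the near edge.
- plate_upper: The same upper plate; origin at the centre of its underside, 20 mm nearer the open end than its hole. At the start it lies 36 to 61 mm short of the channel's point, each plate by a different amount; it has 2 mm of play to each rail. Home, its near edge stands 4 to 36 mm out beyond the floor's open end.
- pot: Bystander: steel utensil pot, 96 mm across, 90 mm high, with two sticks to 140 mm; origin under its centre.
- cup_a: Bystander: ceramic cup, 72 mm across, 60 mm high; origin under its centre.
- cup_b: Bystander: ceramic cup, 72 mm across, 60 mm high; origin under its centre.
- cup_c: Bystander: ceramic cup, 72 mm across, 60 mm high; origin under its centre.
- sauce: Bystander: white squeeze bottle with red cap, 52 mm across, 150 mm high; origin under its centre.
- jar: Bystander: glass jar with steel lid, 64 mm across, 80 mm high; origin under its centre.
- spatula: Bystander: kitchen spatula lying flat, 200 mm long; origin under its centre (at the middle of its length).
Mind the look-alikes: they are no part of the job. Several things look just like the pin: the one meant starts farthest to the robot's right.

How it is judged:
On the way:
1. the three plates' holes line up, within 4.5 mm of one another (horizontal distance between lower_hole and middle_hole below 0.0045 m and horizontal distance between each of middle_hole, lower_hole and upper_hole below 0.0045 m), for 0.2 s.
At the end, for the whole second after the job is handed in: The pin stands upright (within 0.06 rad), at rest, through the holes of all three plates (each hole centre within 4 mm of its axis) with its tip at least 30 mm below the channel's floor (fully down is 34 mm), and the three plates lie flat (within 0.04 rad) and stacked in the channel (horizontal distance between pin_grip and lower_hole below 0.004 m and horizontal distance between pin_grip and middle_hole below 0.004 m and horizontal distance between pin_grip and upper_hole below 0.004 m and z of pin_tip in the frame of channel below -0.03 m and angle between pin_grip's own z axis and vertical below 0.06 rad and linear speed of pin below 0.02 m/s and z of lower_hole in the frame of channel below 0.006 m and z of middle_hole in the frame of channel below 0.014 m and z of upper_hole in the frame of channel below 0.022 m and angle between each of lower_hole, middle_hole, upper_hole's own z axis and vertical below 0.04 rad); the robot touches nothing.
It fails at once if the robot pushes a plate harder than 30 N (contact force between any of the arm, the fingers and plate_lower above 30 N or contact force between any of the arm, the fingers and plate_middle above 30 N or contact force between any of the arm, the fingers and plate_upper above 30 N).
It fails at once if the pin is pressed on a plate, the base or the stop block harder than 30 N (contact force between pin and plate_lower above 30 N or contact force between pin and plate_middle above 30 N or contact force between pin and plate_upper above 30 N or contact force between pin and cutter above 30 N).
It fails at once if the base and its stop block take more than 40 N in all (plates or pin forced) (contact force between cutter and anything else above 40 N).
It fails at once if a bystander is moved more than 3 cm (distance of any of cup_a, cup_b, cup_c, sauce, jar, spatula from where it was at the start of the episode above 0.03 m).
It also fails if it takes over 72 s, if anything falls off the work surface, if the arm or the gripper's body presses on something with over 40 N, if the wrist force passes 120 N, or if a joint passes its speed limit or range.

### The arm

A 7-joint arm with a two-finger parallel gripper is mounted at the origin on the work surface. World frame = base frame: x ahead of the robot, y to its left, z up, the work surface at z = 0. Lengths are in m, angles in rad, forces in N, time in s.
With the tool pointing down it reaches from about 0.425 to 0.925 m from the base axis. Payload 6.8 kg.
Tool frame: the origin (TCP) lies midway between the tips of the shut fingers; the grasp point (between the pads) lies 19 mm behind it; x points along the fingers, z is the direction in which the jaws open and shut, and the axes are right-handed (so a half turn about x gives the same grasp; the last joint's range is limited). The gripper opens to 85 mm and grips with 20 to 120 N. Pads are 22 mm wide; open, the fingers measure 114 mm over their backs; the gripper's body (76 mm by 85 mm) begins 54 mm behind the grasp point. The pads swing forward as they close: fully open they stand 13 mm farther back than shut.
Start: joints at [1.112, 0.477, 0.022, 1.555, -0.011, 1.109, -0.083], TCP at [0.232, -0.634, 0.193] pointing down, gripper open.
Joint ranges: [-2.96, 2.96], [-0.34, 2.1], [-1.41, 1.46], [0.24, 2.44], [-1.37, 4.51], [0.17, 1.92], [-2.96, 2.96]. Speed limits (rad/s): [2.39, 2.39, 3.14, 3.14, 3.14, 3.14, 3.14].

### API

Orientations are given as a unit quaternion [w, x, y, z].
In Python, from station import bot gives the robot as it stands. The module is installed in compiled form; this text tells all that it offers.
- The arm moves only by the shell command python3 -m jog 'ROWS' [FORCE]. ROWS is text: rows parted by semicolons, each of 7 numbers parted by spaces: the shift along the tool's x, y, z in mm, then the turn, a rotation vector about the tool's x, y, z in units of 6 degrees (1.0 is 6 degrees), then the finger opening in mm, from 0 to 85.4. A call has 1 to 5 rows; each row shifts and turns the commanded pose from where the row before left it, along the tool's axes as they then stand; what a row does not reach is not made up. A row lasts 1/10 s, in which the tool goes at most 50 mm and 8.59 degrees, less where a joint would pass 70% of its speed; a pose out of reach is approached as far as the arm can. A call with a gripper value outside its range is refused whole. The fingers move at their own pace and stop on an object; FORCE is the grip in N (left out, the last holds). Time passes only in rows, so rows that do not move let the fingers close. It gives the time, the measured TCP pose, the force and the opening at its end, in the units of the state.
- bot.get_obs(): the state, without advancing time (a new reading comes with each control period).
- bot.read_camera(name): name is "side" or "top"; returns (picture, depth): 480x640x3 uint8, red, green, blue; 480x640 float32, m along the optical axis (not along the pixel's ray), 0 where there is no reading.
- bot.calibration(name): a dict with "fx", "fy", "cx", "cy" (pixels), "D" ([k1, k2, p1, p2, k3] as OpenCV has them; the pictures are not rectified), "T" (4x4, takes a point from camera to world coordinates). Camera axes: x right, y up, looking along -z (the intrinsics and any distortion apply to the point x, -y, -z); pixel columns grow to the right and rows downward; lengths in m; the calibration is good to about 2 mm. A picture is of the moment at which its call begins. calibration takes no time and is no camera call.
- bot.hand_in(): hands the job in, once; it reports no verdict.
The state is a dict: "t": time; "q": joint angles; "joint_vel": joint speeds; "joint_torque": joint torques, N m; "eef_pos": TCP position; "tool_rot": TCP orientation; "contact_force": force on the tool from outside, world axes, zero at the start; "torque": the same for the moment, N m; "gripper_width": opening from 0.0 (shut) to 1.0 (fully open).
Only numpy, scipy, OpenCV 4.12 (cv2) and the standard library are available. Lean on these libraries where they do the work, as an engineer would, in place of code of your own. Each camera call takes 0.05 s, during which the arm holds its last target.

## Working session

There is one attempt and no reset: what is moved stays moved. The work goes in short steps, Python scripts to look and compute and a shell command to move; the robot and the scene stay as the last step left them, time stands still between calls to the robot, and variables do not carry over. Pictures are saved under pics/ and viewed, and the job is handed in when it is done.

```bash
mkdir -p pics; ls
python3 - <<'E'
from station import bot
import cv2,numpy as np
o=bot.get_obs()
for k in o: print(k,np.round(o[k],3))
for n in ("side","top"):
    p,d=bot.read_camera(n)
    cv2.imwrite(f"pics/{n}0.png",p[:,:,::-1]); np.save(f"pics/{n}0.npy",d)
    c=bot.calibration(n); print(n,{k:np.round(v,3).tolist() for k,v in c.items()})
E
```

```text
pics
t 0.0
q [ 1.112  0.478  0.022  1.556 -0.011  1.109 -0.083]
joint_vel [ 0.002 -0.001 -0.001 -0.001 -0.    -0.    -0.002]
joint_torque [ 0.0000e+00 -5.9644e+01  1.6080e+00 -2.8120e+01  1.3000e-02  9.0000e-03
 -0.0000e+00]
eef_pos [ 0.232 -0.633  0.192]
tool_rot [ 0.579  0.405  0.58  -0.405]
contact_force [-0.551 -1.071  0.354]
torque [ 0.005  0.    -0.058]
gripper_width 1.001
side {'fx': 514.27, 'fy': 514.27, 'cx': 314.811, 'cy': 240.238, 'D': [-0.019, 0.0, 0.0, 0.0, 0.0], 'T': [[-0.995, 0.066, -0.079, 0.51], [-0.102, -0.746, 0.658, 0.566], [-0.015, 0.663, 0.749, 0.819], [0.0, 0.0, 0.0, 1.0]]}
top {'fx': 502.525, 'fy': 502.525, 'cx': 324.247, 'cy': 238.105, 'D': [-0.015, 0.0, 0.0, 0.0, 0.0], 'T': [[0.021, 0.993, -0.119, 0.463], [-1.0, 0.019, -0.017, -0.065], [-0.015, 0.119, 0.993, 1.016], [0.0, 0.0, 0.0, 1.0]]}
```

View pics/top0.png

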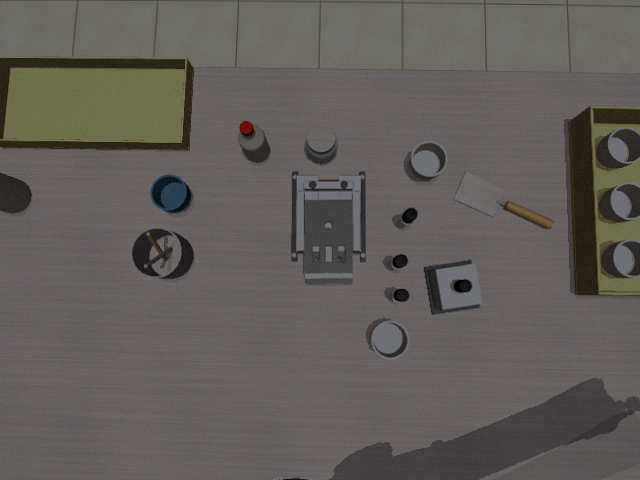

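View pics/side0.png

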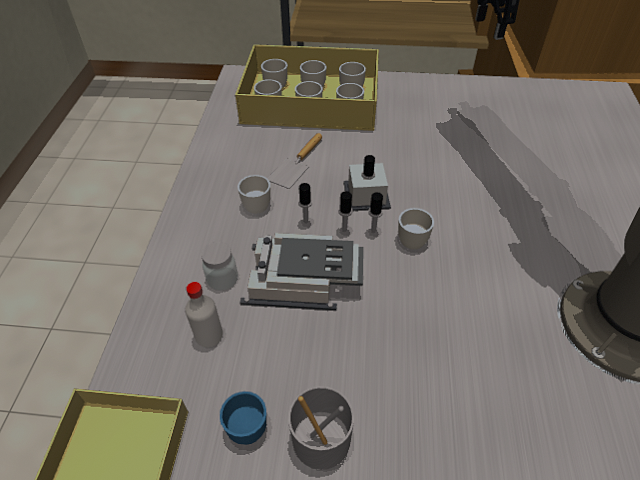

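The top view shows the cutter at about (328,225), with its open end facing down the picture. The stand with the real pin is at (463,286), and three look-alike pins stand at (409,216), (400,262) and (400,296). Next I'll zoom in and measure.

```bash
cat > h.py <<'E'
from station import bot
import cv2,numpy as np
def cal(n):
    c=bot.calibration(n);K=np.array([[c['fx'],0,c['cx']],[0,c['fy'],c['cy']],[0,0,1.]]);return K,np.array(c['D']),np.array(c['T'])
def ray(n,px):
    K,D,T=cal(n);u=cv2.undistortPoints(np.array(px,float).reshape(-1,1,2),K,D).reshape(-1,2)
    d=np.c_[u[:,0],-u[:,1],-np.ones(len(u))]@T[:3,:3].T
    return T[:3,3],d
def onz(n,px,z):
    o,d=ray(n,px);return o+d*((z-o[2])/d[:,2])[:,None]
def cloud(n,d):
    v,u=np.mgrid[:480,:640];K,D,T=cal(n)
    uu=cv2.undistortPoints(np.c_[u.ravel(),v.ravel()].astype(float).reshape(-1,1,2),K,D).reshape(-1,2)
    P=np.c_[uu[:,0],-uu[:,1],-np.ones(len(uu))]*d.reshape(-1,1)
    return (P@T[:3,:3].T+T[:3,3]).reshape(480,640,3)
def proj(n,P):
    K,D,T=cal(n);Q=(np.atleast_2d(P)-T[:3,3])@T[:3,:3];Q=Q*[1,-1,-1]
    return cv2.projectPoints(Q,np.zeros(3),np.zeros(3),K,D)[0].reshape(-1,2)
def crop(img,x0,y0,w,h,s,name):
    cv2.imwrite(name,cv2.resize(img[y0:y0+h,x0:x0+w],None,fx=s,fy=s,interpolation=cv2.INTER_CUBIC))
E
python3 - <<'E'
from h import *
t=cv2.imread('pics/top0.png');s=cv2.imread('pics/side0.png')
crop(t,280,160,110,130,4.6,'pics/tc.png');crop(s,230,220,150,100,5,'pics/sc.png');crop(t,370,180,120,140,4.2,'pics/tp.png')
C=cloud('top',np.load('pics/top0.npy'))
for p in [(330,265),(330,205),(320,276),(463,280),(445,300),(360,200),(330,228),(463,285),(296,220),(362,220),(330,182),(409,216),(400,262),(400,296)]: print(p,np.round(C[p[1],p[0]],4))
E
```

```text
(330, 265) [ 0.5254 -0.0608  0.0665]
(330, 205) [ 0.6405 -0.0586  0.0671]
(320, 276) [ 0.5046 -0.0421  0.0595]
(463, 280) [ 0.5002 -0.2999  0.1106]
(445, 300) [ 0.4641 -0.2778  0.064 ]
(360, 200) [ 0.6561 -0.1172  0.043 ]
(330, 228) [ 0.5972 -0.0594  0.0587]
(463, 285) [ 0.4913 -0.2996  0.1112]
(296, 220) [0.6139 0.0076 0.0437]
(362, 220) [ 0.6212 -0.1234  0.0121]
(330, 182) [ 0.685  -0.0577  0.0693]
(409, 216) [ 0.6154 -0.2038  0.1062]
(400, 262) [ 0.5303 -0.1869  0.1116]
(400, 296) [ 0.4695 -0.1877  0.1066]
```

View pics/tc.png

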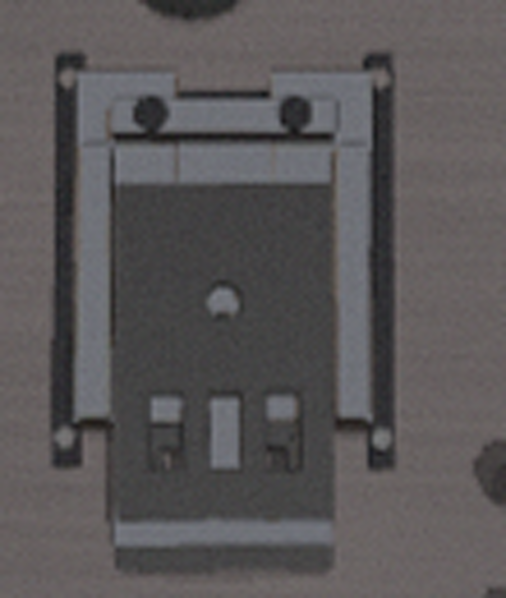

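View pics/sc.png

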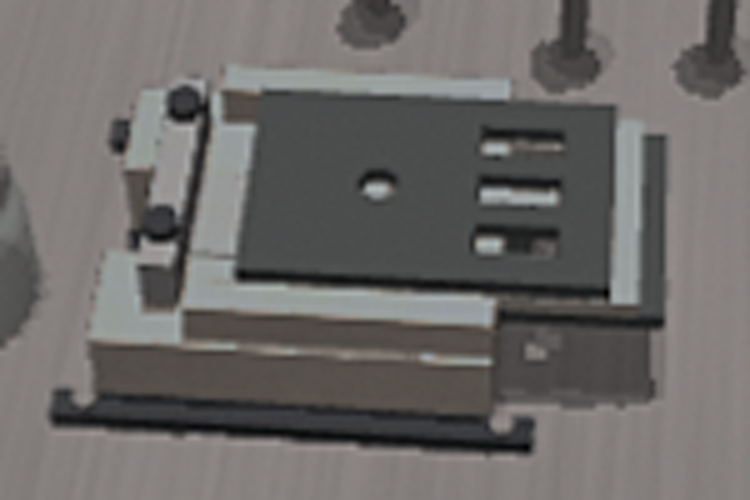

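View pics/tp.png

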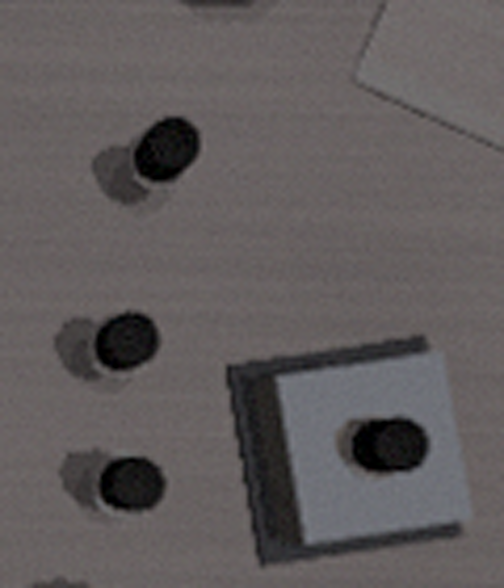

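Run:
```python
from h import *
from scipy.spatial.transform import Rotation as R
o=bot.get_obs();w,x,y,z=o['tool_rot'];M=R.from_quat([x,y,z,w]).as_matrix();print(np.round(M,3))
g=lambda x,y:((x/4.6+280-.4),(y/4.6+160-.4))
def show(n,px,z): print(n,np.round(onz('top',[g(*p) for p in px],z)*1000,1).tolist())
show('top plate corners FL FR NR NL',[(115,184),(333,184),(333,520),(115,520)],.066)
show('mid near R L',[(333,545),(115,545)],.058)
show('low near R L',[(333,572),(115,572)],.050)
show('hole top',[(223,302)],.066)
show('stop face top L R',[(112,137),(333,137)],.068)
show('rail top: left inner far,near; right inner far,near',[(112,142),(108,420),(334,142),(337,420)],.062)
show('rail outer L far near, R',[(80,142),(75,420),(371,142),(372,420)],.062)
k=lambda x,y:((x/4.2+370-.4),(y/4.2+180-.4))
print('pin top',np.round(onz('top',[k(405,444)],.110)*1000,1))
print('stand top corners',np.round(onz('top',[k(278,379),(k(443,352)),k(472,518),k(303,545)],.062)*1000,1).tolist())
# side hole
s=lambda x,y:(x/5+230-.4,y/5+220-.4)
print('side hole',np.round(onz('side',[s(378,184)],.066)*1000,1), 'side plate corners FR? ',np.round(onz('side',[s(265,92),s(615,105),s(605,290),s(238,270)],.066)*1000,1).tolist())
# side knob top
import numpy as np
print(proj('side',[[.49,-.3,.11],[.49,-.3,.066]]))
# knob point cloud
for n in('side','top'):
    C=cloud(n,np.load(f'pics/{n}0.npy'));I=cv2.imread(f'pics/{n}0.png').max(2)
    m=(abs(C[...,0]-.49)<.05)&(abs(C[...,1]+.3)<.05)&(C[...,2]>.105)&(C[...,2]<.118)&(I<60)
    v,u=np.nonzero(m);print(n,m.sum(),C[m].mean(0).round(4),C[m].min(0).round(4),C[m].max(0).round(4))
```

```text
[[-0.001  0.939  0.344]
 [ 0.001  0.344 -0.939]
 [-1.    -0.    -0.002]]
top plate corners FL FR NR NL [[650.4, -9.5, 66.0], [652.0, -100.6, 66.0], [511.8, -102.6, 66.0], [510.1, -13.0, 66.0]]
mid near R L [[501.9, -103.0, 58.0], [500.1, -12.9, 58.0]]
low near R L [[491.0, -103.5, 50.0], [489.2, -12.7, 50.0]]
hole top [[601.4, -55.7, 66.0]]
stop face top L R [[670.0, -7.9, 68.0], [671.6, -100.3, 68.0]]
rail top: left inner far,near; right inner far,near [[669.2, -7.6, 62.0], [551.6, -8.9, 62.0], [670.8, -100.9, 62.0], [553.5, -103.8, 62.0]]
rail outer L far near, R [[668.9, 5.9, 62.0], [551.4, 4.8, 62.0], [671.0, -116.5, 62.0], [553.7, -118.3, 62.0]]
pin top [[ 490.9 -305.3  110. ]]
stand top corners [[520.4, -261.2, 62.0], [534.1, -335.7, 62.0], [459.9, -347.6, 62.0], [446.5, -272.0, 62.0]]
side hole [[603.7 -52.9  66. ]] side plate corners FR?  [[653.4, -95.7, 66.0], [516.1, -101.0, 66.0], [514.9, -10.1, 66.0], [650.7, -7.2, 66.0]]
[[370.57853936 158.35607382]
 [369.27432806 173.95473316]]
side 75 [ 0.4929 -0.2983  0.1093] [ 0.4823 -0.312   0.1052] [ 0.5039 -0.2882  0.1127]
top 129 [ 0.4903 -0.3027  0.1113] [ 0.4805 -0.3136  0.106 ] [ 0.5003 -0.2931  0.1152]
```

```bash
python3 -m jog '0 0 0 1.05 0 0 40;0 0 0 1.05 0 0 40;0 0 0 1.05 0 0 40;0 10 -20 0 0 0 40;0 15 -38 0 0 0 40' && python3 -m jog '0 16 -38 0 0 0 40;0 16 -38 0 0 0 40;0 16 -38 0 0 0 40;0 16 -38 0 0 0 40;0 16 -38 0 0 0 40' ; python3 -m jog '0 16 -38 0 0 0 40;0 16 -38 0 0 0 40;0 16 -38 0 0 0 40;0 16 -38 0 0 0 40;0 16 -38 0 0 0 40'
```

```text
t: 0.6
eef_pos: [0.2541, -0.5766, 0.1924]
tool_rot: [0.504, 0.495, 0.504, -0.496]
contact_force: [1.4, 1.2, 0.3]
gripper_width: 0.467
t: 1.1
eef_pos: [0.3319, -0.3819, 0.193]
tool_rot: [0.505, 0.495, 0.505, -0.495]
contact_force: [-0.1, -0.0, -0.2]
gripper_width: 0.468
t: 1.6
eef_pos: [0.4079, -0.1905, 0.1931]
tool_rot: [0.505, 0.495, 0.505, -0.495]
contact_force: [1.1, -0.4, -0.4]
gripper_width: 0.47
```

```bash
python3 -m jog '0 12 -33 0 0 0 40;0 12 -33 0 0 0 40;0 12 -33 0 0 0 40;0 12 -32 0 0 0 40;0 0 0 0 0 0 40'; python3 -m jog '30 0 0 0 0 0 40;30 0 0 0 0 0 40;20 0 0 0 0 0 40;10 0 0 0 0 0 40;0 0 0 0 0 0 40'
python3 - <<'E'
from h import *
for n in("top","side"):
    p,d=bot.read_camera(n);p=p[:,:,::-1];cv2.imwrite(f"pics/{n}1.png",p);crop(p,*((270,190,120,130) if n=="top" else (230,170,180,135)),4.4,f"pics/{n}1c.png")
print(bot.get_obs()['eef_pos'],bot.get_obs()['contact_force'])
E
```

```text
t: 2.1
eef_pos: [0.4542, -0.0553, 0.1933]
tool_rot: [0.507, 0.494, 0.507, -0.492]
contact_force: [-0.6, 0.3, 0.7]
gripper_width: 0.469
t: 2.6
eef_pos: [0.4518, -0.0606, 0.1021]
tool_rot: [0.504, 0.494, 0.506, -0.496]
contact_force: [-0.1, -0.2, 0.7]
gripper_width: 0.471
[ 0.45348138 -0.060422    0.10380021] [0.88858141 0.13406641 0.67133332]
```

View pics/side1c.png

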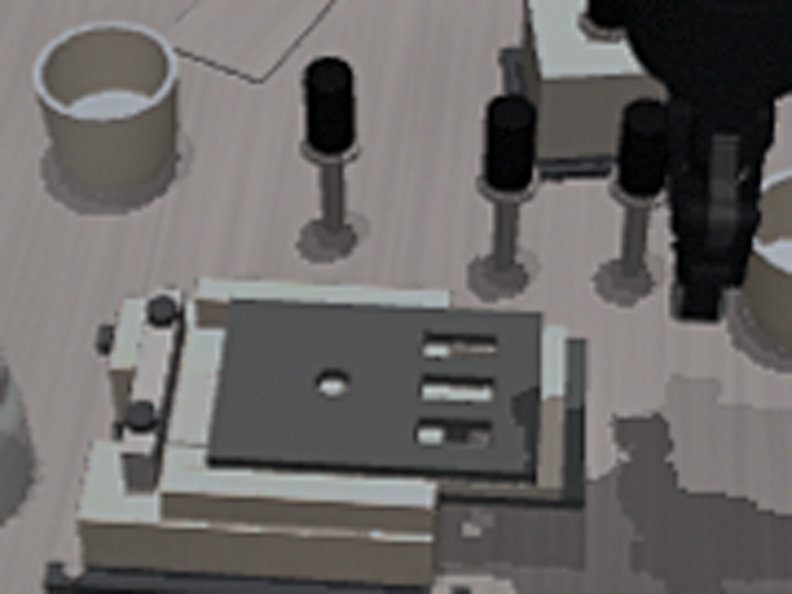

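View pics/top1c.png

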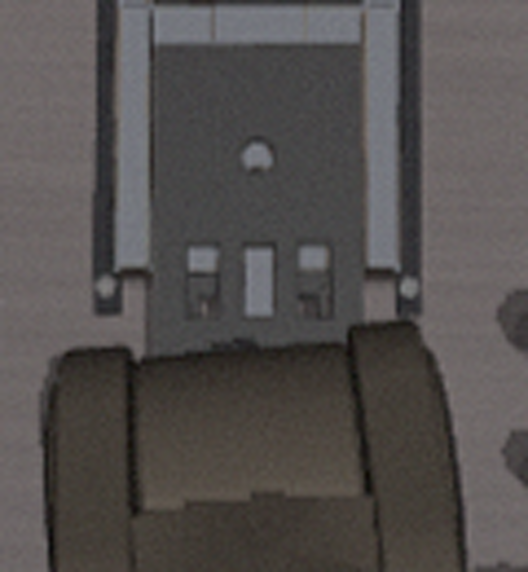

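```bash
python3 -m jog '20 0 0 0 0 0 40;20 0 0 0 0 0 40;16 0 0 0 0 0 40;12 0 -1 0 0 0 40;4 0 -1 0 0 0 40'; python3 -m jog '0 5 0 0 0 0 40;0 5 0 0 0 0 40;0 4 0 0 0 0 40;0 2 0 0 0 0 40;0 0 0 0 0 0 40'
python3 - <<'E'
from h import *
from scipy.spatial.transform import Rotation as R
for n in("side",):
    p,d=bot.read_camera(n);p=p[:,:,::-1];cv2.imwrite(f"pics/{n}2.png",p);crop(p,230,170,180,135,4.4,f"pics/{n}2c.png")
o=bot.get_obs();w,x,y,z=o['tool_rot'];print(o['eef_pos'],o['contact_force'],R.from_quat([x,y,z,w]).as_matrix().round(3))
E
```

```text
t: 3.2
eef_pos: [0.4531, -0.0582, 0.031]
tool_rot: [0.505, 0.495, 0.505, -0.495]
contact_force: [-0.6, -0.2, -0.6]
gripper_width: 0.466
t: 3.7
eef_pos: [0.4697, -0.0578, 0.0315]
tool_rot: [0.505, 0.495, 0.505, -0.495]
contact_force: [-0.5, -0.5, -0.7]
gripper_width: 0.469
[ 0.46924451 -0.05784284  0.03139362] [ 0.8406384   0.78123543 -0.12295535] [[ 0.     1.     0.021]
 [-0.     0.021 -1.   ]
 [-1.     0.     0.   ]]
```

View pics/side2c.png

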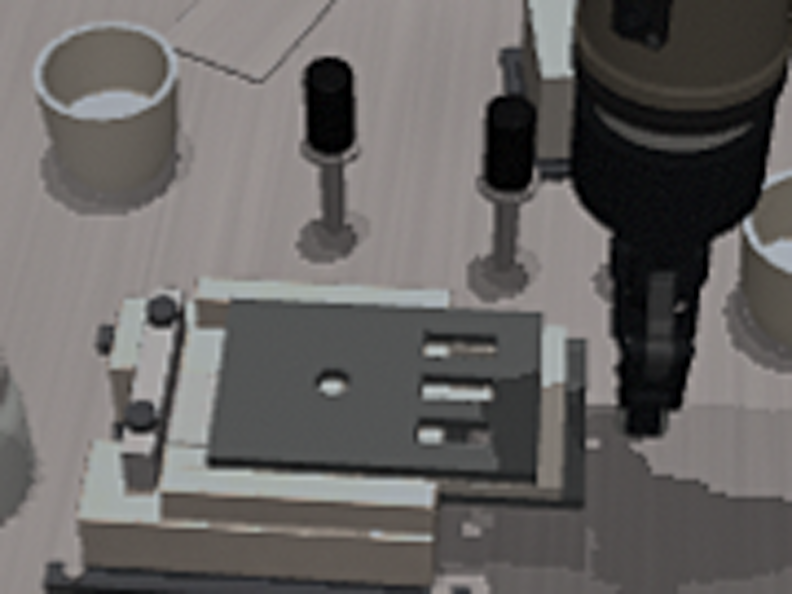

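Run:
```python
from h import *
p=cv2.imread("pics/side2.png");p=cv2.convertScaleAbs(p,alpha=2.5,beta=30);crop(p,350,215,60,60,10,"pics/side2d.png")
# projected reference: TCP-plane points at finger left-y(+.035) front x
T=bot.get_obs()['eef_pos']
for z in(.03,.036,.042,.05,.058,.066,.08): 
    q=proj('side',[[T[0]+.011,T[1]+.03,z],[T[0]-.011,T[1]+.03,z]]);print(z,((q-[350,215])*10).round())
```

```text
0.03 [[186. 680.]
 [302. 689.]]
0.036 [[188. 661.]
 [304. 670.]]
0.042 [[190. 642.]
 [307. 650.]]
0.05 [[193. 616.]
 [310. 625.]]
0.058 [[195. 590.]
 [314. 598.]]
0.066 [[198. 564.]
 [317. 572.]]
0.08 [[203. 516.]
 [324. 525.]]
```

View pics/side2d.png

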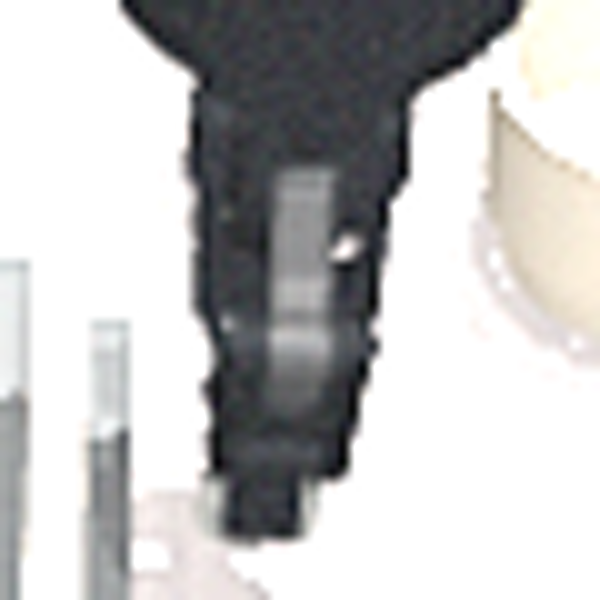

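Run:
```python
from h import *
p,d=bot.read_camera("side");C=cloud('side',d)
for v in range(240,274,2): print(v,[C[v,u].round(3).tolist() for u in(371,374,377,380,384)])
```

```text
240 [[0.484, -0.03, 0.151], [0.476, -0.079, 0.097], [0.475, -0.009, 0.175], [0.47, -0.009, 0.176], [0.45, -0.166, 0.001]]
242 [[0.483, -0.031, 0.144], [0.478, -0.035, 0.141], [0.475, -0.005, 0.175], [0.47, -0.005, 0.175], [0.461, -0.037, 0.14]]
244 [[0.483, -0.028, 0.142], [0.478, -0.03, 0.141], [0.475, -0.001, 0.174], [0.469, -0.004, 0.172], [0.461, -0.029, 0.144]]
246 [[0.483, -0.027, 0.139], [0.479, 0.003, 0.174], [0.474, 0.001, 0.172], [0.469, 0.002, 0.173], [0.463, 0.001, 0.173]]
248 [[0.483, -0.026, 0.134], [0.479, 0.006, 0.171], [0.474, 0.006, 0.172], [0.469, 0.004, 0.171], [0.463, 0.005, 0.172]]
250 [[0.51, 0.566, 0.819], [0.479, 0.01, 0.171], [0.474, 0.009, 0.17], [0.469, 0.007, 0.169], [0.463, 0.009, 0.172]]
252 [[0.482, -0.026, 0.123], [0.479, 0.01, 0.166], [0.474, 0.01, 0.167], [0.469, 0.01, 0.168], [0.462, 0.011, 0.169]]
254 [[0.482, -0.007, 0.141], [0.478, 0.008, 0.159], [0.473, 0.006, 0.157], [0.468, 0.008, 0.16], [0.462, 0.009, 0.161]]
256 [[0.482, -0.001, 0.142], [0.478, 0.005, 0.15], [0.472, 0.002, 0.147], [0.467, 0.003, 0.148], [0.461, 0.005, 0.152]]
258 [[0.482, 0
[... 269 characters left out ...]
004, 0.123], [0.471, -0.005, 0.123], [0.466, -0.006, 0.122], [0.459, -0.001, 0.128]]
264 [[0.479, -0.029, 0.086], [0.474, -0.024, 0.093], [0.469, -0.021, 0.097], [0.463, -0.03, 0.087], [0.449, -0.102, -0.0]]
266 [[0.479, -0.03, 0.079], [0.474, -0.023, 0.089], [0.469, -0.024, 0.088], [0.463, -0.031, 0.08], [0.449, -0.096, 0.001]]
268 [[0.479, -0.03, 0.073], [0.474, -0.022, 0.084], [0.468, -0.023, 0.084], [0.462, -0.031, 0.074], [0.449, -0.09, 0.001]]
270 [[0.475, -0.083, 0.001], [0.469, -0.083, 0.001], [0.463, -0.086, -0.001], [0.457, -0.086, -0.001], [0.449, -0.085, 0.001]]
272 [[0.475, -0.078, -0.0], [0.469, -0.079, 0.0], [0.51, 0.566, 0.819], [0.457, -0.081, -0.002], [0.449, -0.08, 0.001]]
```

Run:
```python
from h import *
p,d=bot.read_camera("side");C=cloud('side',d)
m=(abs(C[...,0]-.469)<.03)&(abs(C[...,1]+.058)<.06)&(C[...,2]>.008)&(C[...,2]<.16)
P=C[m];v,u=np.nonzero(m)
for lo in np.arange(.0,.16,.01):
    k=(P[:,2]>=lo)&(P[:,2]<lo+.01)
    if k.any(): print(lo.round(2),k.sum(),P[k].min(0).round(3),P[k].max(0).round(3),u[k].min(),u[k].max(),v[k].min(),v[k].max())
print(proj('side',[[.469,-.058+.03,.04],[.469,-.058-.03,.04],[.469,-.028,.07]]))
```

```text
0.04 58 [ 0.493 -0.095  0.045] [ 0.499 -0.01   0.05 ] 359 362 249 285
0.05 46 [ 0.493 -0.1    0.05 ] [ 0.499 -0.014  0.054] 359 362 247 282
0.07 19 [ 0.46  -0.075  0.071] [ 0.482 -0.024  0.08 ] 370 381 248 269
0.08 39 [ 0.461 -0.031  0.08 ] [ 0.481 -0.022  0.09 ] 370 381 263 269
0.09 21 [ 0.464 -0.076  0.09 ] [ 0.482 -0.022  0.1  ] 370 380 240 265
0.1 5 [ 0.477 -0.077  0.1  ] [ 0.481 -0.02   0.109] 372 373 236 263
0.11 9 [ 0.457 -0.028  0.114] [ 0.483 -0.006  0.12 ] 370 385 253 263
0.12 50 [ 0.457 -0.026  0.12 ] [ 0.483 -0.002  0.129] 370 385 250 263
0.13 51 [ 0.455 -0.042  0.13 ] [0.486 0.002 0.14 ] 369 387 240 261
0.14 66 [ 0.454 -0.04   0.14 ] [0.487 0.002 0.15 ] 369 388 239 258
0.15 35 [ 0.454 -0.038  0.15 ] [ 0.488 -0.026  0.159] 369 388 234 241
[[374.90008284 280.20401366]
 [375.67213214 255.87748098]
 [376.07378167 270.38366136]]
```

```bash
python3 -m jog '0 0 0 0 0 0 0;0 0 0 0 0 0 0;0 0 0 0 0 0 0;0 0 0 0 0 0 0;0 0 0 0 0 0 0'
python3 - <<'E'
from h import *
p,d=bot.read_camera("side");C=cloud('side',d)
m=(abs(C[...,0]-.469)<.03)&(abs(C[...,1]+.058)<.06)&(C[...,2]>.008)&(C[...,2]<.16)&(C[...,0]<.49)
P=C[m];v,u=np.nonzero(m)
for lo in np.arange(.0,.16,.01):
    k=(P[:,2]>=lo)&(P[:,2]<lo+.01)
    if k.any(): print(lo.round(2),k.sum(),P[k].min(0).round(3),P[k].max(0).round(3),u[k].min(),u[k].max(),v[k].min(),v[k].max())
p=p[:,:,::-1];p=cv2.convertScaleAbs(p,alpha=2.5,beta=30);crop(p,350,215,60,60,10,"pics/side3d.png")
E
```

```text
t: 4.35
eef_pos: [0.469, -0.0578, 0.0312]
tool_rot: [0.505, 0.495, 0.505, -0.495]
contact_force: [-0.1, -0.6, 0.1]
gripper_width: 0.001
0.06 1 [ 0.479 -0.05   0.07 ] [ 0.479 -0.05   0.07 ] 371 371 261 261
0.07 23 [ 0.461 -0.051  0.071] [ 0.481 -0.043  0.08 ] 370 381 258 261
0.08 40 [ 0.461 -0.062  0.081] [ 0.482 -0.041  0.09 ] 370 381 250 260
0.09 19 [ 0.466 -0.049  0.09 ] [ 0.482 -0.041  0.098] 370 379 254 257
0.11 7 [ 0.465 -0.05   0.113] [ 0.484 -0.027  0.119] 370 380 244 255
0.12 13 [ 0.46  -0.049  0.12 ] [ 0.484 -0.027  0.13 ] 370 384 243 252
0.13 46 [ 0.455 -0.062  0.131] [ 0.487 -0.009  0.14 ] 369 387 234 255
0.14 30 [ 0.454 -0.051  0.14 ] [ 0.487 -0.004  0.15 ] 369 388 235 255
0.15 50 [ 0.454 -0.041  0.15 ] [0.488 0.002 0.159] 369 389 233 252
```

View pics/side3d.png

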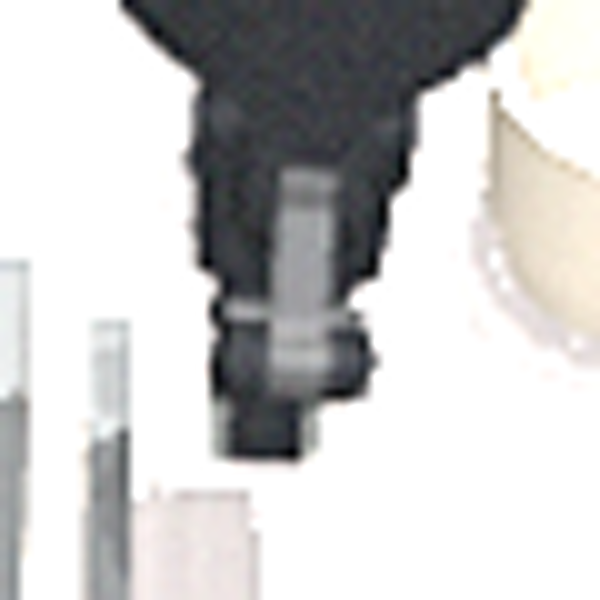

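```bash
python3 -m jog '0 0 0 0 0 0 40;0 0 0 0 0 0 40;0 2 0 0 0 0 40;0 2 0 0 0 0 40;0 2 0 0 0 0 40';  python3 -m jog '0 2 0 0 0 0 40;0 2 0 0 0 0 40;0 2 0 0 0 0 40;0 2 0 0 0 0 40;0 2 0 0 0 0 40'
python3 - <<'E'
from h import *
p,d=bot.read_camera("side");p=p[:,:,::-1];cv2.imwrite('pics/side4.png',p)
p=cv2.convertScaleAbs(p,alpha=2,beta=20);crop(p,270,190,130,100,6,"pics/side4d.png")
E
```

```text
t: 4.9
eef_pos: [0.4753, -0.0577, 0.0312]
tool_rot: [0.505, 0.495, 0.505, -0.495]
contact_force: [-0.7, -0.2, -0.1]
gripper_width: 0.467
t: 5.4
eef_pos: [0.4851, -0.0575, 0.0312]
tool_rot: [0.505, 0.495, 0.505, -0.495]
contact_force: [1.0, -0.3, 0.3]
gripper_width: 0.469
```

View pics/side4d.png

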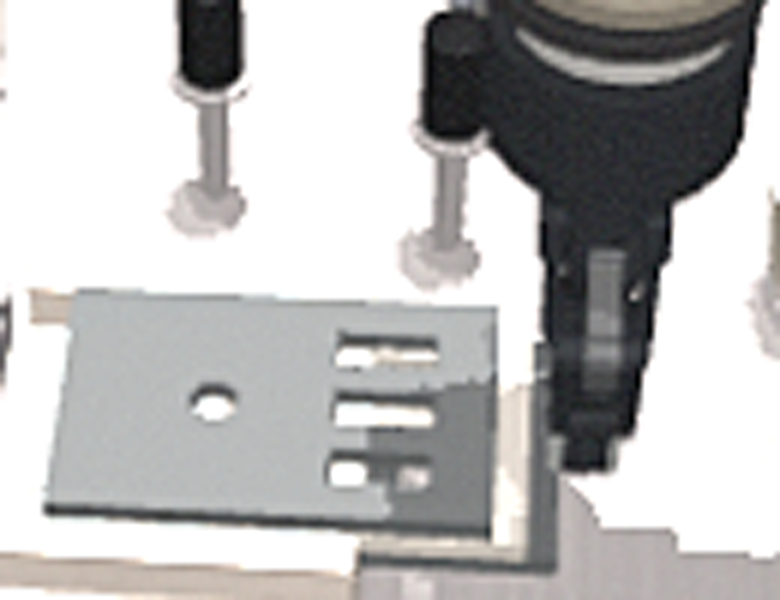

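```bash
python3 -m jog '0 2 0 0 0 0 40;0 2 0 0 0 0 40;0 2 0 0 0 0 40;0 2 0 0 0 0 40;0 0 0 0 0 0 40'
python3 - <<'E'
from h import *
p,d=bot.read_camera("side");p=p[:,:,::-1];cv2.imwrite('pics/side5.png',p)
p=cv2.convertScaleAbs(p,alpha=2,beta=20);crop(p,270,190,130,100,6,"pics/side5d.png")
E
```

```text
t: 5.95
eef_pos: [0.4934, -0.0573, 0.0312]
tool_rot: [0.505, 0.495, 0.505, -0.495]
contact_force: [-0.3, -0.1, 0.2]
gripper_width: 0.468
```

View pics/side5d.png

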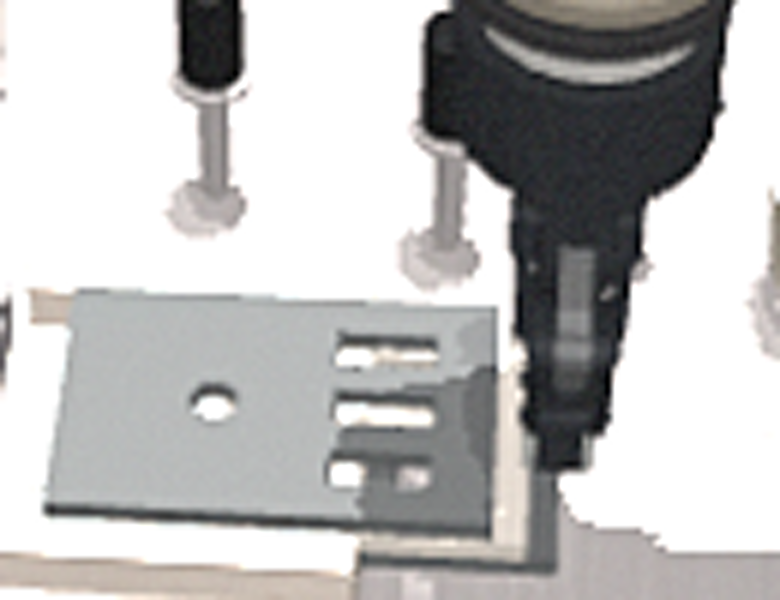

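The fingers passed over the lower plate without touching it. The tips are really about 37–40 mm above the reported TCP height, as the side depth also shows. I'll back off and go down lower.

```bash
python3 -m jog '0 -8 0 0 0 0 40;0 -9 0 0 0 0 40;0 -8 0 0 0 0 40;0 -2 0 0 0 0 40;0 0 0 0 0 0 40'; python3 -m jog '8 0 0 0 0 0 40;8 0 0 0 0 0 40;6 0 0 0 0 0 40;2 0 0 0 0 0 40;0 0 0 0 0 0 40'
python3 - <<'E'
from h import *
p,d=bot.read_camera("side");C=cloud('side',d);T=bot.get_obs()['eef_pos']
m=(abs(C[...,0]-T[0])<.02)&(abs(C[...,1]+.058)<.06)&(C[...,2]>.008)&(C[...,2]<.16)&(C[...,0]<.49)
P=C[m];v,u=np.nonzero(m)
for lo in np.arange(.0,.13,.01):
    k=(P[:,2]>=lo)&(P[:,2]<lo+.01)
    if k.any(): print(lo.round(2),k.sum(),P[k].min(0).round(3),P[k].max(0).round(3),u[k].min(),u[k].max(),v[k].min(),v[k].max())
print(T)
E
```

```text
t: 6.5
eef_pos: [0.4654, -0.0581, 0.0313]
tool_rot: [0.505, 0.495, 0.505, -0.495]
contact_force: [0.7, -0.5, 0.2]
gripper_width: 0.465
t: 7.0
eef_pos: [0.4656, -0.0578, 0.0066]
tool_rot: [0.505, 0.494, 0.506, -0.495]
contact_force: [-0.3, 0.7, -0.4]
gripper_width: 0.467
0.04 4 [ 0.475 -0.077  0.049] [ 0.478 -0.028  0.049] 371 372 257 277
0.05 31 [ 0.457 -0.032  0.051] [ 0.478 -0.022  0.06 ] 371 382 273 277
0.06 29 [ 0.457 -0.031  0.06 ] [ 0.478 -0.021  0.07 ] 371 382 270 275
0.07 8 [ 0.464 -0.077  0.071] [ 0.476 -0.021  0.076] 373 379 248 272
0.08 6 [ 0.477 -0.08   0.081] [ 0.48  -0.026  0.088] 371 373 244 265
0.09 28 [ 0.456 -0.027  0.093] [ 0.48  -0.003  0.1  ] 371 384 261 272
0.1 27 [ 0.455 -0.027  0.1  ] [ 0.479 -0.     0.11 ] 372 385 257 271
0.11 90 [ 0.451 -0.042  0.111] [0.483 0.002 0.12 ] 370 388 249 269
0.12 31 [ 0.451 -0.04   0.12 ] [0.484 0.001 0.13 ] 370 389 247 265
[ 0.46586405 -0.05779272  0.00690546]
```

```bash
python3 -m jog '6 0 0 0 0 0 40;4 0 0 0 0 0 40;2 0 0 0 0 0 40;0 3 0 0 0 0 40;0 3 0 0 0 0 40'; python3 -m jog '0 2 0 0 0 0 40;0 2 0 0 0 0 40;0 2 0 0 0 0 40;0 2 0 0 0 0 40;0 2 0 0 0 0 40'
python3 - <<'E'
from h import *
p,d=bot.read_camera("side");p=p[:,:,::-1];cv2.imwrite('pics/side6.png',p)
p=cv2.convertScaleAbs(p,alpha=2,beta=20);crop(p,270,190,130,100,6,"pics/side6d.png")
E
```

```text
t: 7.55
eef_pos: [0.4723, -0.0577, -0.0048]
tool_rot: [0.505, 0.495, 0.505, -0.495]
contact_force: [0.5, 0.3, 1.1]
gripper_width: 0.473
t: 8.05
eef_pos: [0.4816, -0.0575, -0.0049]
tool_rot: [0.505, 0.494, 0.505, -0.495]
contact_force: [-1.0, -0.4, 1.1]
gripper_width: 0.47
```

View pics/side6d.png

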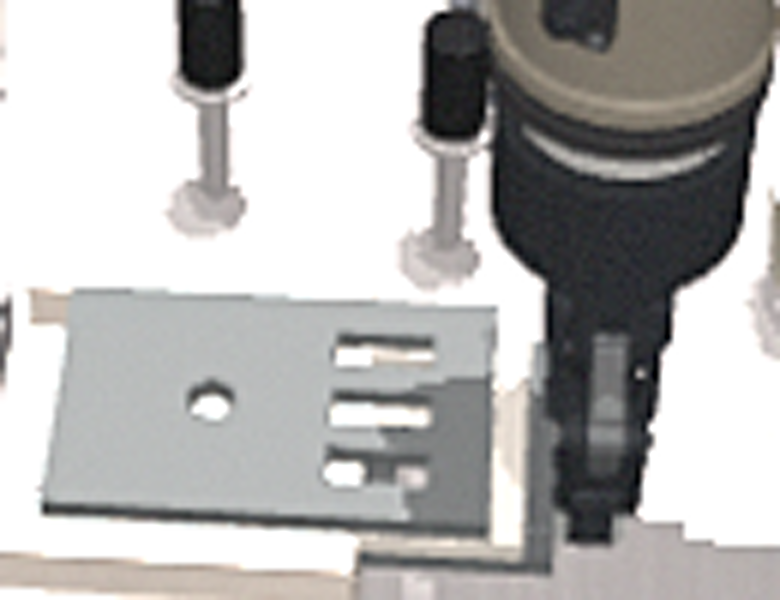

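```bash
for i in 1 2; do python3 -m jog '0 1.5 0 0 0 0 40;0 1.5 0 0 0 0 40;0 1.5 0 0 0 0 40;0 1.5 0 0 0 0 40;0 1.5 0 0 0 0 40'; done; python3 -m jog '0 1.5 0 0 0 0 40;0 1.5 0 0 0 0 40;0 1.5 0 0 0 0 40;0 1 0 0 0 0 40;0 1 0 0 0 0 40'
python3 - <<'E'
from h import *
p,d=bot.read_camera("side");p=p[:,:,::-1];cv2.imwrite('pics/side7.png',p)
p=cv2.convertScaleAbs(p,alpha=2,beta=20);crop(p,270,190,130,100,6,"pics/side7d.png")
E
```

```text
t: 8.6
eef_pos: [0.4896, -0.0574, -0.0048]
tool_rot: [0.505, 0.495, 0.505, -0.495]
contact_force: [-1.7, -1.3, -0.5]
gripper_width: 0.472
t: 9.1
eef_pos: [0.4971, -0.0572, -0.0048]
tool_rot: [0.505, 0.495, 0.505, -0.495]
contact_force: [-1.2, 0.3, -0.5]
gripper_width: 0.469
t: 9.6
eef_pos: [0.5033, -0.0571, -0.0048]
tool_rot: [0.505, 0.495, 0.505, -0.495]
contact_force: [-3.2, 0.3, 0.6]
gripper_width: 0.467
```

View pics/side7d.png

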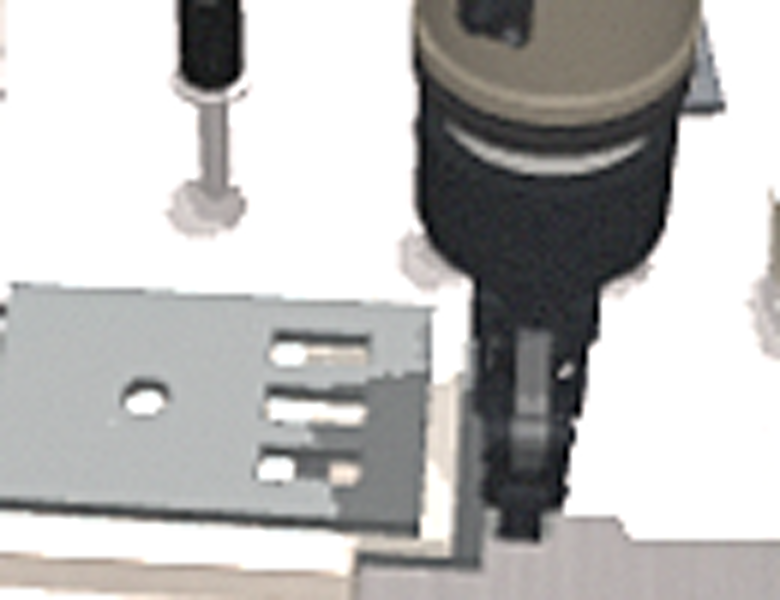

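```bash
python3 -m jog '0 1 0 0 0 0 40;0 1 0 0 0 0 40;0 1 0 0 0 0 40;0 1 0 0 0 0 40;0 1 0 0 0 0 40'; python3 -m jog '0 1 0 0 0 0 40;0 1 0 0 0 0 40;0 1 0 0 0 0 40;0 1 0 0 0 0 40;0 .5 0 0 0 0 40'
```

```text
t: 10.15
eef_pos: [0.5085, -0.057, -0.0048]
tool_rot: [0.505, 0.495, 0.505, -0.495]
contact_force: [-1.6, 0.3, 1.0]
gripper_width: 0.47
t: 10.65
eef_pos: [0.513, -0.0569, -0.0048]
tool_rot: [0.505, 0.495, 0.505, -0.495]
contact_force: [-2.6, -0.7, 1.8]
gripper_width: 0.468
```

```bash
python3 -m jog '0 .7 0 0 0 0 40;0 .7 0 0 0 0 40;0 .7 0 0 0 0 40;0 .6 0 0 0 0 40'
```

```text
t: 11.05
eef_pos: [0.5157, -0.0569, -0.0048]
tool_rot: [0.505, 0.495, 0.505, -0.495]
contact_force: [-2.9, -0.3, 1.4]
gripper_width: 0.463
```

```bash
python3 -m jog '0 .5 0 0 0 0 40;0 .5 0 0 0 0 40;0 .5 0 0 0 0 40'
```

```text
t: 11.35
eef_pos: [0.5172, -0.0568, -0.0048]
tool_rot: [0.505, 0.495, 0.505, -0.495]
contact_force: [-2.4, -0.6, -0.6]
gripper_width: 0.468
```

```bash
python3 -m jog '0 .4 0 0 0 0 40;0 .4 0 0 0 0 40;0 .4 0 0 0 0 40'
python3 - <<'E'
from h import *
p,d=bot.read_camera("side");p=p[:,:,::-1];cv2.imwrite('pics/side8.png',p)
p=cv2.convertScaleAbs(p,alpha=2,beta=20);crop(p,240,200,130,100,6,"pics/side8d.png")
E
```

```text
t: 11.65
eef_pos: [0.5184, -0.0568, -0.0048]
tool_rot: [0.505, 0.495, 0.505, -0.495]
contact_force: [-2.1, -0.5, -0.1]
gripper_width: 0.469
```

View pics/side8d.png

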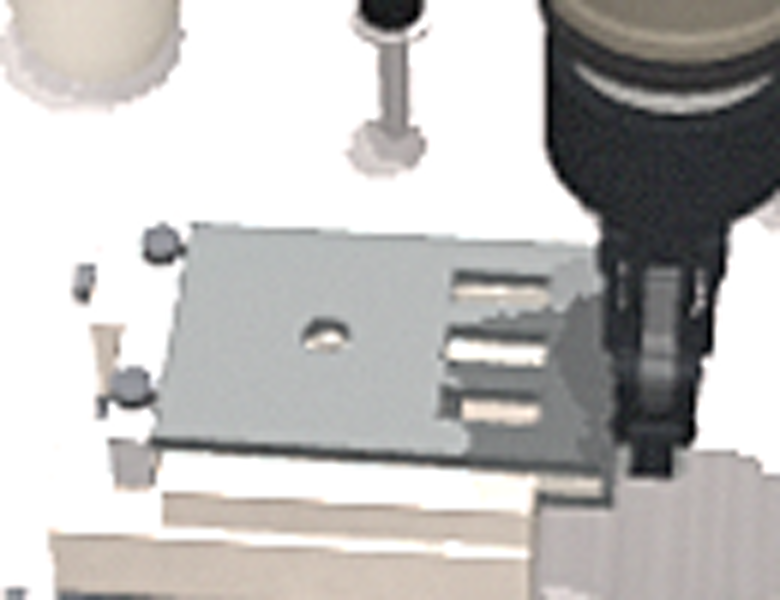

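```bash
python3 -m jog '0 .4 0 0 0 0 40;0 .4 0 0 0 0 40;0 .3 0 0 0 0 40'
```

```text
t: 12.0
eef_pos: [0.5196, -0.0568, -0.0048]
tool_rot: [0.505, 0.495, 0.505, -0.495]
contact_force: [-2.1, -0.4, 0.0]
gripper_width: 0.468
```

```bash
python3 -m jog '0 .3 0 0 0 0 40;0 .3 0 0 0 0 40;0 0 0 0 0 0 40'
```

```text
t: 12.3
eef_pos: [0.5202, -0.0568, -0.0048]
tool_rot: [0.505, 0.495, 0.505, -0.495]
contact_force: [-1.5, 0.1, -1.3]
gripper_width: 0.466
```

```bash
python3 -m jog '0 .3 0 0 0 0 40;0 .3 0 0 0 0 40;0 0 0 0 0 0 40'
```

```text
t: 12.6
eef_pos: [0.5208, -0.0567, -0.0048]
tool_rot: [0.505, 0.495, 0.505, -0.495]
contact_force: [-1.3, -0.1, -1.0]
gripper_width: 0.471
```

```bash
python3 -m jog '0 .3 0 0 0 0 40;0 .3 0 0 0 0 40;0 0 0 0 0 0 40'
```

```text
t: 12.9
eef_pos: [0.5214, -0.0567, -0.0048]
tool_rot: [0.505, 0.495, 0.505, -0.495]
contact_force: [-2.1, 0.2, -0.8]
gripper_width: 0.468
```

```bash
python3 -m jog '0 .3 0 0 0 0 40;0 .3 0 0 0 0 40;0 0 0 0 0 0 40'
```

```text
t: 13.2
eef_pos: [0.522, -0.0567, -0.0048]
tool_rot: [0.505, 0.495, 0.505, -0.495]
contact_force: [-2.0, 1.1, -0.5]
gripper_width: 0.467
```

```bash
python3 -m jog '0 .3 0 0 0 0 40;0 .3 0 0 0 0 40;0 0 0 0 0 0 40'
```

```text
t: 13.5
eef_pos: [0.5226, -0.0567, -0.0048]
tool_rot: [0.505, 0.495, 0.505, -0.495]
contact_force: [-1.9, -0.3, -1.2]
gripper_width: 0.465
```

```bash
python3 -m jog '0 .3 0 0 0 0 40;0 .3 0 0 0 0 40;0 0 0 0 0 0 40'
```

```text
t: 13.8
eef_pos: [0.5226, -0.0567, -0.0048]
tool_rot: [0.505, 0.495, 0.505, -0.495]
contact_force: [-3.3, -0.3, 2.1]
gripper_width: 0.466
```

Run:
```python
from h import *
for n in("side","top"):
    p,d=bot.read_camera(n);p=p[:,:,::-1];cv2.imwrite(f'pics/{n}9.png',p)
    p=cv2.convertScaleAbs(p,alpha=2,beta=20);crop(p,*((240,200,130,100) if n=="side" else (280,165,120,100)),6,f"pics/{n}9d.png")
```

```text
(no output)
```

View pics/side9d.png

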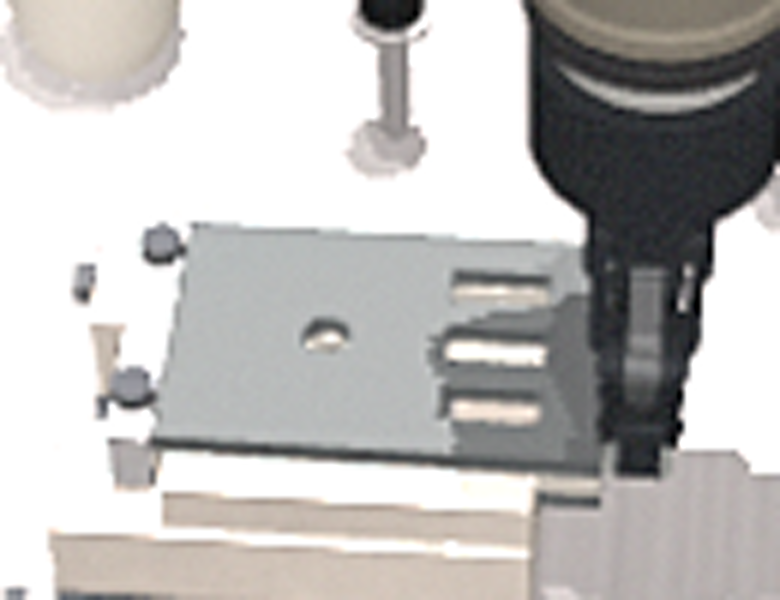

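View pics/top9d.png

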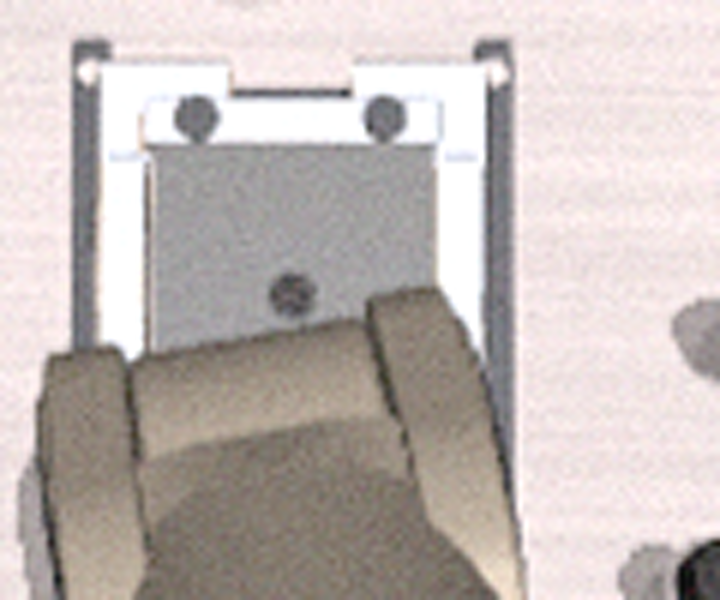

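```bash
python3 -m jog '0 .3 0 0 0 0 40;0 .3 0 0 0 0 40;0 0 0 0 0 0 40'
```

```text
t: 14.2
eef_pos: [0.5226, -0.0568, -0.005]
tool_rot: [0.505, 0.494, 0.506, -0.495]
contact_force: [-5.3, 0.1, 3.2]
gripper_width: 0.473
```

```bash
python3 -m jog '0 .3 0 0 0 0 40;0 .3 0 0 0 0 40;0 0 0 0 0 0 40'
```

```text
t: 14.5
eef_pos: [0.5226, -0.0568, -0.0051]
tool_rot: [0.504, 0.494, 0.506, -0.496]
contact_force: [-6.2, 0.5, 3.3]
gripper_width: 0.47
```

```bash
python3 -m jog '0 .3 0 0 0 0 40;0 .3 0 0 0 0 40;0 0 0 0 0 0 40'
```

```text
t: 14.8
eef_pos: [0.5225, -0.0568, -0.0053]
tool_rot: [0.504, 0.494, 0.506, -0.496]
contact_force: [-8.3, 0.3, 4.3]
gripper_width: 0.466
```

```bash
python3 -m jog '0 .5 0 0 0 0 40;0 .5 0 0 0 0 40;0 0 0 0 0 0 40;0 0 0 0 0 0 40'
```

```text
t: 15.2
eef_pos: [0.5224, -0.0568, -0.0055]
tool_rot: [0.504, 0.493, 0.507, -0.496]
contact_force: [-10.0, -0.1, 4.7]
gripper_width: 0.467
```

```bash
python3 -m jog '0 -2 0 0 0 0 40;0 -4 0 0 0 0 40;0 -8 0 0 0 0 40;0 -10 0 0 0 0 40;0 -20 0 0 0 0 40';python3 -m jog '-20 -16 0 0 0 0 40;-40 0 0 0 0 0 40;-40 0 0 0 0 0 40;-40 0 0 0 0 0 40;-40 0 0 0 0 0 85'; python3 -m jog '-20 -10 40 0 0 0 85;0 0 40 0 0 0 85;0 0 40 0 0 0 85;0 0 40 0 0 0 85;0 0 40 0 0 0 85'
python3 - <<'E'
from h import *
for n in("side","top"):
    p,d=bot.read_camera(n);np.save(f'pics/{n}10.npy',d);p=p[:,:,::-1];cv2.imwrite(f'pics/{n}10.png',p)
    p=cv2.convertScaleAbs(p,alpha=2,beta=20);crop(p,*((240,215,130,100) if n=="side" else (280,165,120,100)),6,f"pics/{n}10d.png")
E
```

```text
t: 15.7
eef_pos: [0.483, -0.0573, -0.0044]
tool_rot: [0.506, 0.496, 0.505, -0.494]
contact_force: [0.7, 0.4, -0.9]
gripper_width: 0.47
t: 16.2
eef_pos: [0.4653, -0.0579, 0.177]
tool_rot: [0.506, 0.495, 0.505, -0.495]
contact_force: [-0.2, -0.6, -0.3]
gripper_width: 0.625
t: 16.7
eef_pos: [0.4596, -0.2596, 0.1955]
tool_rot: [0.506, 0.495, 0.505, -0.495]
contact_force: [0.7, -1.2, -0.2]
gripper_width: 0.993
```

View pics/side10d.png

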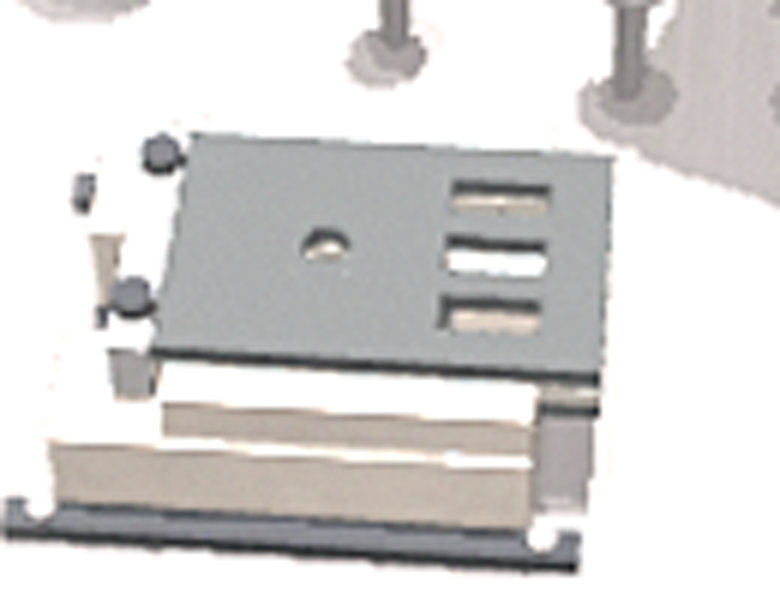

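View pics/top10d.png

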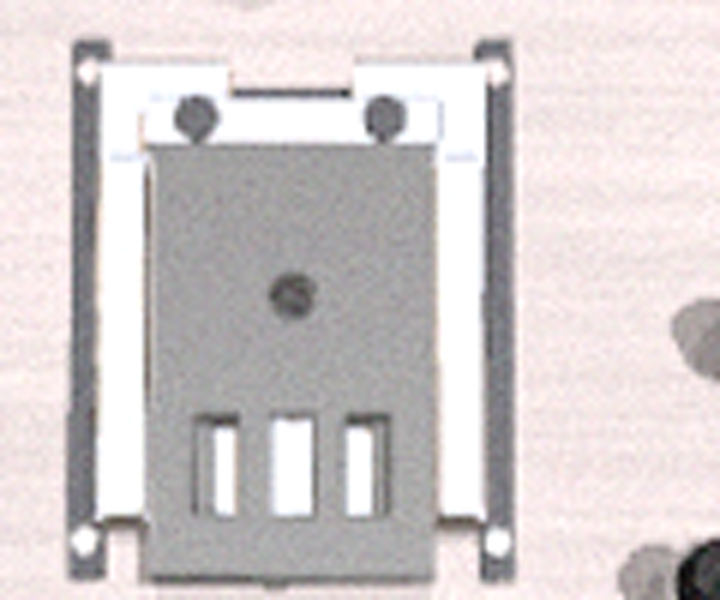

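View pics/side10.png

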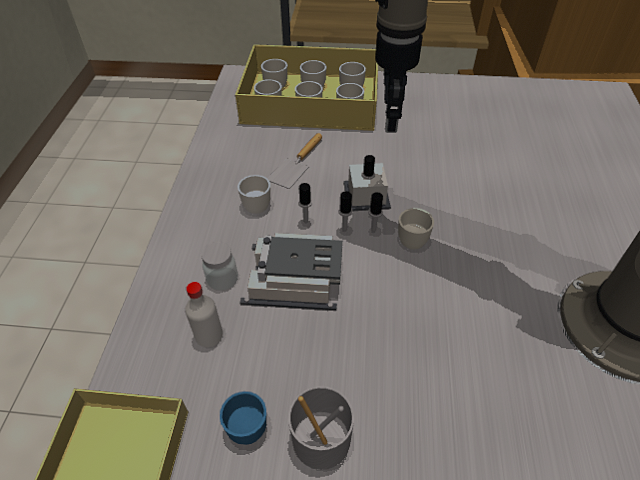

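Run:
```python
from h import *
tp=(293/6+280-.42,296/6+165-.42); sp=(326/6+240-.42,246/6+215-.42)
print('hole top',onz('top',[tp],.066)*1000,'side',onz('side',[sp],.066)*1000)
# auto: dark blob knob top segmentation
for n,box in(('top',(440,262,45,45)),('side',(355,150,30,35))):
    I=cv2.imread(f'pics/{n}0.png');x,y,w,h=box;c=I[y:y+h,x:x+w].max(2)
    m=(c<40).astype(np.uint8);k,l,st,ce=cv2.connectedComponentsWithStats(m);i=1+st[1:,4].argmax();print(n,st[i],ce[i]+[x,y])
    M=l==i;v,u=np.nonzero(M);pts=np.c_[u+x,v+y].astype(float)
    # knob mid-height centroid: silhouette centroid ~ center of cylinder
    print(' centroid on z=.088',onz(n,[pts.mean(0)],.088)*1000)
I=cv2.imread('pics/side0.png');J=cv2.imread('pics/top0.png')
crop(cv2.convertScaleAbs(I,alpha=2.5,beta=20),335,145,60,70,8,'pics/a.png');crop(cv2.convertScaleAbs(J,alpha=2.5,beta=20),420,255,70,65,8,'pics/b.png')
```

```text
hole top [[623.34580689 -55.86162553  66.        ]] side [[625.38013084 -53.02918363  66.        ]]
top [ 14  18  18  12 183] [462.12021858 285.59562842]
 centroid on z=.088 [[ 490.88735634 -303.98297033   88.        ]]
side [  8   5  12  22 199] [368.71859296 165.51256281]
 centroid on z=.088 [[ 492.6707659  -302.30201436   88.        ]]
```

View pics/a.png

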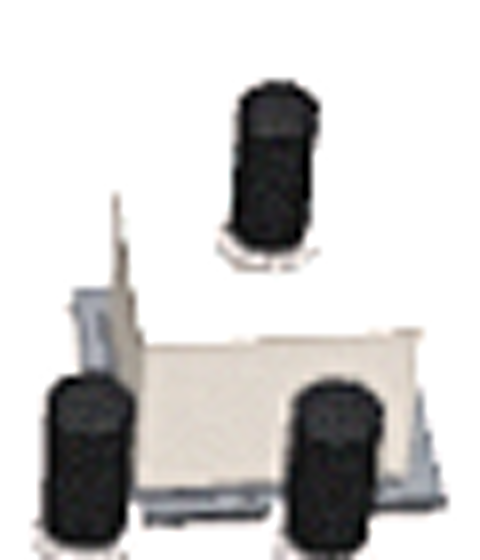

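View pics/b.png

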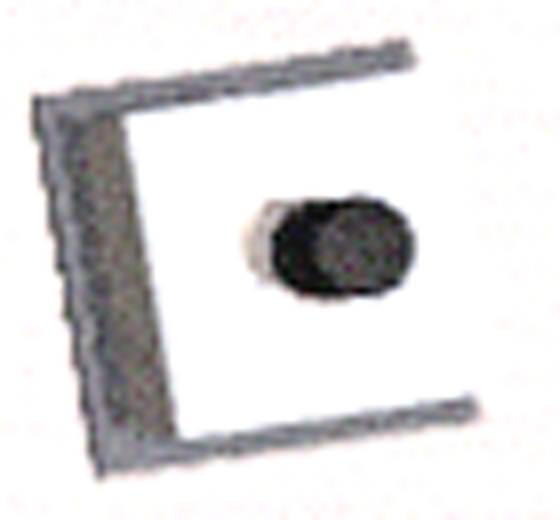

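```bash
python3 -m jog '0 10 15 0 0 0 85;0 10 15 0 0 0 85;0 5 5 0 0 0 85;0 0 0 0 0 0 85;0 0 0 0 0 0 85'
```

```text
t: 17.3
eef_pos: [0.4854, -0.2914, 0.195]
tool_rot: [0.505, 0.495, 0.506, -0.495]
contact_force: [0.1, -0.2, 0.1]
gripper_width: 0.994
```

```bash
python3 -m jog '20 3 6 0 0 0 85;30 3 6 0 0 0 85;30 0 0 0 0 0 85;20 0 0 0 0 0 85;10 0 0 0 0 0 85'; python3 -m jog '0 0 0 0 0 0 85;0 0 0 0 0 0 85';python3 - <<'E'
from h import *
for n in("side","top"):
    p,d=bot.read_camera(n);p=p[:,:,::-1]
    p=cv2.convertScaleAbs(p,alpha=2.5,beta=20);crop(p,*((325,100,90,100) if n=="side" else (420,245,90,80)),6,f"pics/{n}11d.png")
    C=cloud(n,d);m=(abs(C[...,0]-.491)<.03)&(abs(C[...,1]+.303)<.07)&(C[...,2]>.1)&(C[...,2]<.2);P=C[m]
    for lo in np.arange(.1,.2,.01):
        k=(P[:,2]>=lo)&(P[:,2]<lo+.01)
        if k.any(): print(n,lo.round(2),k.sum(),P[k].min(0).round(3),P[k].max(0).round(3))
E
```

```text
t: 17.8
eef_pos: [0.4905, -0.3028, 0.0834]
tool_rot: [0.504, 0.494, 0.507, -0.495]
contact_force: [-0.8, -0.0, -0.9]
gripper_width: 0.996
t: 18.0
eef_pos: [0.4926, -0.3043, 0.0862]
tool_rot: [0.506, 0.495, 0.505, -0.495]
contact_force: [0.0, 0.7, -0.8]
gripper_width: 0.992
side 0.1 21 [ 0.482 -0.3    0.1  ] [ 0.503 -0.288  0.106]
side 0.13 7 [ 0.486 -0.256  0.136] [ 0.5   -0.253  0.139]
side 0.14 32 [ 0.484 -0.256  0.14 ] [ 0.504 -0.246  0.15 ]
side 0.15 41 [ 0.483 -0.256  0.15 ] [ 0.505 -0.244  0.16 ]
side 0.16 40 [ 0.483 -0.257  0.16 ] [ 0.503 -0.244  0.169]
side 0.17 1 [ 0.499 -0.244  0.171] [ 0.499 -0.244  0.171]
side 0.18 12 [ 0.481 -0.257  0.184] [ 0.506 -0.234  0.19 ]
side 0.19 33 [ 0.487 -0.268  0.19 ] [ 0.509 -0.233  0.197]
top 0.11 1 [ 0.482 -0.302  0.11 ] [ 0.482 -0.302  0.11 ]
top 0.18 6 [ 0.477 -0.257  0.182] [ 0.503 -0.236  0.189]
top 0.19 46 [ 0.478 -0.265  0.191] [ 0.504 -0.233  0.2  ]
```

View pics/side11d.png

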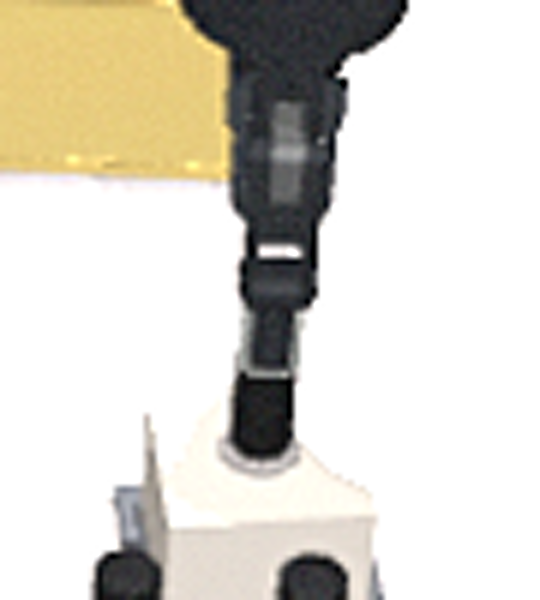

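```bash
python3 -m jog '15 -1 0 0 0 0 85;15 -.5 0 0 0 0 85;12 0 0 0 0 0 85;8 0 0 0 0 0 85;2 0 0 0 0 0 85'; python3 -m jog '0 0 0 0 0 0 85;0 0 0 0 0 0 60;0 0 0 0 0 0 45'
```

```text
t: 18.6
eef_pos: [0.4899, -0.304, 0.032]
tool_rot: [0.505, 0.495, 0.506, -0.495]
contact_force: [0.5, -0.3, 0.1]
gripper_width: 0.997
t: 18.9
eef_pos: [0.491, -0.3046, 0.0337]
tool_rot: [0.506, 0.495, 0.505, -0.495]
contact_force: [-0.1, 0.3, -0.4]
gripper_width: 0.687
```

```bash
python3 -m jog '0 0 0 0 0 0 36;0 0 0 0 0 0 32;0 0 0 0 0 0 29;0 0 0 0 0 0 27;0 0 0 0 0 0 25' 30;python3 -m jog '0 0 0 0 0 0 22;0 0 0 0 0 0 18;0 0 0 0 0 0 15;0 0 0 0 0 0 10;0 0 0 0 0 0 10' 40; python3 -m jog '0 0 0 0 0 0 10;0 0 0 0 0 0 10' 40;python3 - <<'E'
from h import *
for n in("side","top"):
    p,d=bot.read_camera(n);p=p[:,:,::-1]
    p=cv2.convertScaleAbs(p,alpha=2.5,beta=20);crop(p,*((325,100,90,100) if n=="side" else (420,245,90,80)),6,f"pics/{n}12d.png")
E
```

```text
t: 19.4
eef_pos: [0.4906, -0.3042, 0.0333]
tool_rot: [0.505, 0.495, 0.505, -0.495]
contact_force: [0.3, 0.4, 0.2]
gripper_width: 0.291
t: 19.9
eef_pos: [0.4906, -0.3043, 0.0333]
tool_rot: [0.505, 0.495, 0.505, -0.495]
contact_force: [-1.2, 2.0, 3.8]
gripper_width: 0.268
t: 20.1
eef_pos: [0.4907, -0.3043, 0.0333]
tool_rot: [0.505, 0.495, 0.505, -0.495]
contact_force: [-0.9, 1.9, 4.3]
gripper_width: 0.272
```

View pics/side12d.png

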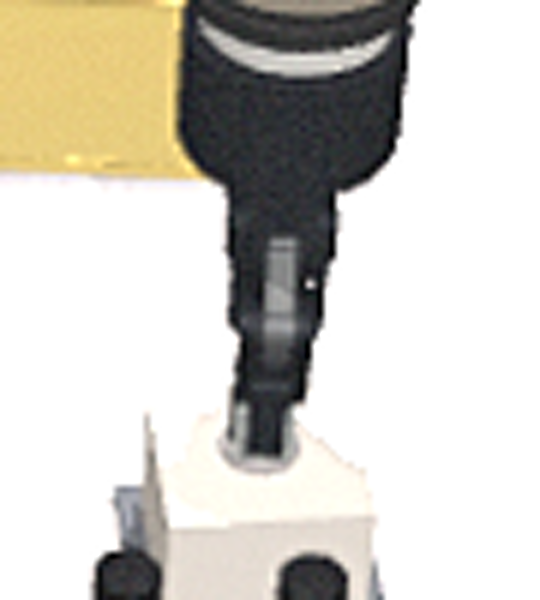

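```bash
python3 -m jog '-3 0 0 0 0 0 10;-6 0 0 0 0 0 10;-10 0 0 0 0 0 10;-15 0 0 0 0 0 10;-20 0 0 0 0 0 10';python3 -m jog '-20 0 0 0 0 0 10;-25 0 0 0 0 0 10;-25 0 0 0 0 0 10;-15 0 0 0 0 0 10;-5 0 0 0 0 0 10';python3 - <<'E'
from h import *
for n in("side","top"):
    p,d=bot.read_camera(n);p=p[:,:,::-1]
    p=cv2.convertScaleAbs(p,alpha=2.5,beta=20);crop(p,*((325,70,90,130) if n=="side" else (420,245,90,80)),4.5,f"pics/{n}13d.png")
E
```

```text
t: 20.7
eef_pos: [0.4901, -0.3044, 0.0881]
tool_rot: [0.505, 0.495, 0.505, -0.495]
contact_force: [-0.1, 0.1, -1.5]
gripper_width: 0.268
t: 21.2
eef_pos: [0.4917, -0.3052, 0.1804]
tool_rot: [0.507, 0.495, 0.504, -0.494]
contact_force: [-0.5, -0.5, -1.3]
gripper_width: 0.269
```

View pics/side13d.png

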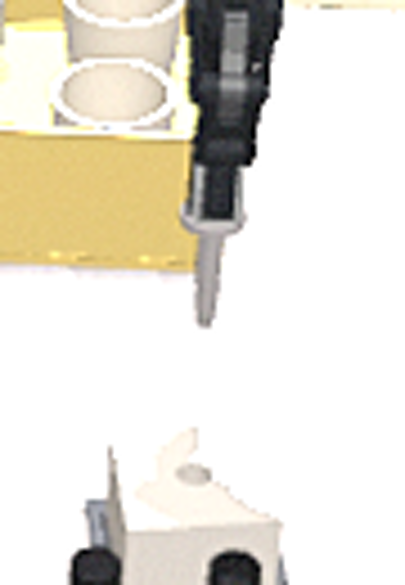

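```bash
python3 -m jog '0 9 -15 0 0 0 10;0 14 -25 0 0 0 10;0 17 -31 0 0 0 10;0 17 -31 0 0 0 10;0 17 -31 0 0 0 10';python3 -m jog '0 17 -31 0 0 0 10;0 17 -31 0 0 0 10;0 14 -25 0 0 0 10;0 9 -17 0 0 0 10;0 5 -8 0 0 0 10';python3 -m jog '0 0 0 0 0 0 10;0 0 0 0 0 0 10;0 0 0 0 0 0 10'
```

```text
t: 21.8
eef_pos: [0.5614, -0.1686, 0.1761]
tool_rot: [0.505, 0.494, 0.506, -0.495]
contact_force: [1.4, -0.5, -0.8]
gripper_width: 0.269
t: 22.3
eef_pos: [0.6213, -0.0539, 0.176]
tool_rot: [0.505, 0.494, 0.507, -0.494]
contact_force: [0.6, 0.5, -1.7]
gripper_width: 0.268
t: 22.6
eef_pos: [0.6207, -0.0586, 0.177]
tool_rot: [0.505, 0.495, 0.505, -0.496]
contact_force: [0.5, 0.4, 0.1]
gripper_width: 0.268
```

```bash
python3 -m jog '20 1.5 -2 0 0 0 10;20 1.4 -2 0 0 0 10;18 0 0 0 0 0 10;7 0 0 0 0 0 10;0 0 0 0 0 0 10';python3 -m jog '0 0 0 0 0 0 10;0 0 0 0 0 0 10'
python3 - <<'E'
from h import *
for n in("side","top"):
    p,d=bot.read_camera(n);p=p[:,:,::-1];cv2.imwrite(f'pics/{n}14.png',p)
    p=cv2.convertScaleAbs(p,alpha=2.5,beta=20);crop(p,*((255,190,80,80) if n=="side" else (285,165,90,70)),7,f"pics/{n}14d.png")
E
```

```text
t: 23.1
eef_pos: [0.6232, -0.0536, 0.1113]
tool_rot: [0.504, 0.494, 0.505, -0.496]
contact_force: [-0.2, 0.3, -0.9]
gripper_width: 0.27
t: 23.3
eef_pos: [0.625, -0.0529, 0.1134]
tool_rot: [0.506, 0.495, 0.505, -0.494]
contact_force: [-0.3, -0.2, -1.4]
gripper_width: 0.269
```

View pics/side14d.png

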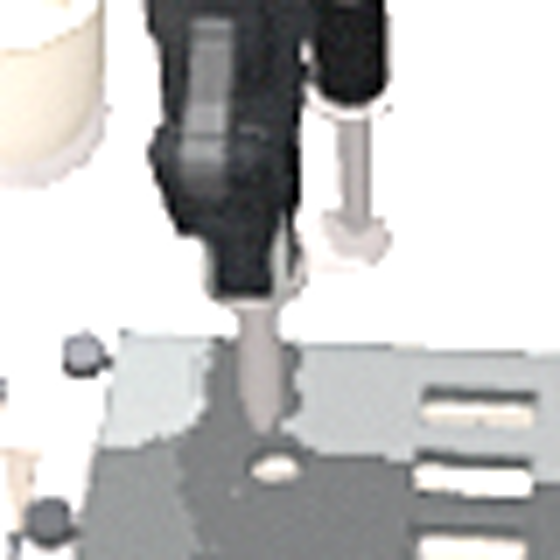

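View pics/top14d.png

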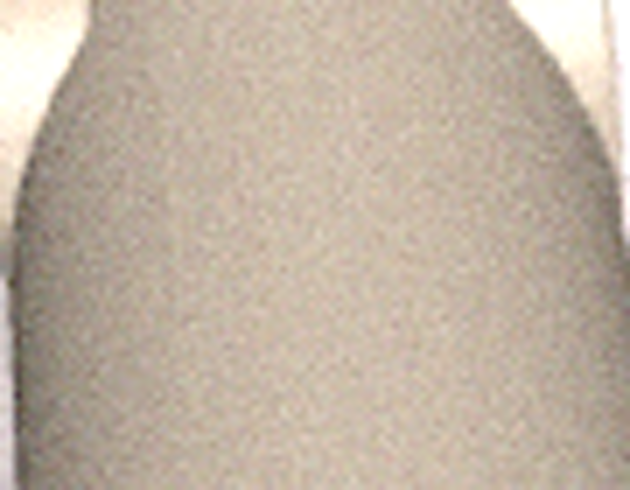

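Run:
```python
from h import *
f=lambda x,y:(x/7+255-.43,y/7+190-.43)
for z in(.082,.0844,.087): print(z,onz('side',[f(264,430)],z)*1000)
print('hole',onz('side',[f(275,467)],.066)*1000)
print(bot.get_obs()['eef_pos'])
I=cv2.imread('pics/side14.png')
print('proj of hole axis pts',((proj('side',[[.6254,-.053,z] for z in(.066,.0844,.115,.14)])+.43-[255,190])*7).round(1).tolist())
```

```text
0.082 [[627.43091122 -50.72460553  82.        ]]
0.0844 [[627.04883589 -48.7157802   84.4       ]]
0.087 [[626.63492095 -46.53955277  87.        ]]
hole [[625.26469721 -51.28746519  66.        ]]
[ 0.62485454 -0.05267845  0.11322114]
proj of hole axis pts [[275.3, 462.1], [272.2, 418.3], [266.7, 342.5], [262.1, 277.9]]
```

```bash
python3 -m jog '4 -.8 1.6 0 0 0 10;4 -.8 1.6 0 0 0 10;3 0 0 0 0 0 10;0 0 0 0 0 0 10;0 0 0 0 0 0 10';python3 - <<'E'
from h import *
for n in("side",):
    p,d=bot.read_camera(n);p=p[:,:,::-1];cv2.imwrite(f'pics/{n}15.png',p)
    p=cv2.convertScaleAbs(p,alpha=2.5,beta=20);crop(p,270,220,50,50,12,f"pics/{n}15d.png")
E
```

```text
t: 23.9
eef_pos: [0.6226, -0.0557, 0.101]
tool_rot: [0.505, 0.495, 0.505, -0.495]
contact_force: [0.7, 0.0, -1.1]
gripper_width: 0.269
```

View pics/side15d.png

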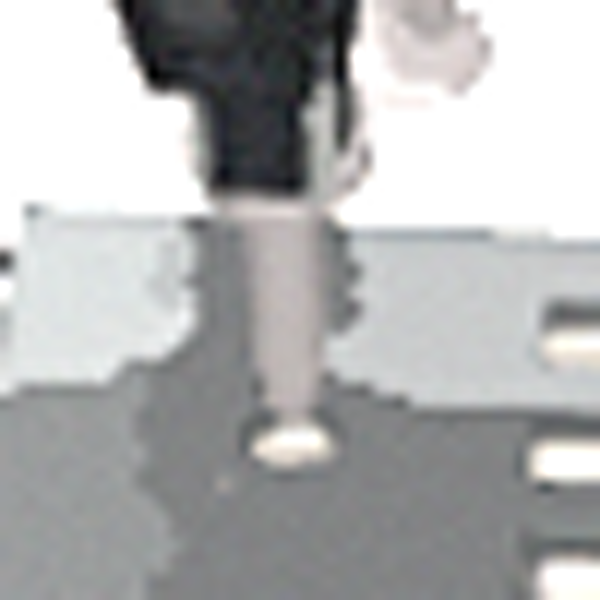

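The tip is at (292,428) in the crop. Projected down to the plate, it falls on the hole's centre. I'll insert slowly and watch the force.

```bash
python3 -m jog '1.5 0 0 0 0 0 10;1.5 0 0 0 0 0 10;1.5 0 0 0 0 0 10;1.5 0 0 0 0 0 10;1 0 0 0 0 0 10'
```

```text
t: 24.45
eef_pos: [0.6226, -0.0558, 0.094]
tool_rot: [0.505, 0.495, 0.505, -0.495]
contact_force: [-0.1, -0.9, -1.9]
gripper_width: 0.267
```

```bash
python3 -m jog '1 0 0 0 0 0 10;1 0 0 0 0 0 10;1 0 0 0 0 0 10'
```

```text
t: 24.75
eef_pos: [0.6227, -0.0558, 0.0912]
tool_rot: [0.505, 0.495, 0.505, -0.495]
contact_force: [0.1, -0.4, -1.7]
gripper_width: 0.271
```

```bash
python3 -m jog '1 0 0 0 0 0 10;1 0 0 0 0 0 10;1 0 0 0 0 0 10'
```

```text
t: 25.05
eef_pos: [0.6227, -0.0558, 0.0881]
tool_rot: [0.505, 0.495, 0.505, -0.495]
contact_force: [0.3, -0.2, -2.4]
gripper_width: 0.269
```

Run:
```python
from h import *
for n in("side",):
    p,d=bot.read_camera(n);p=p[:,:,::-1];cv2.imwrite(f'pics/{n}16.png',p)
    p=cv2.convertScaleAbs(p,alpha=2.5,beta=20);crop(p,270,220,50,50,12,f"pics/{n}16d.png")
```

```text
(no output)
```

View pics/side16d.png

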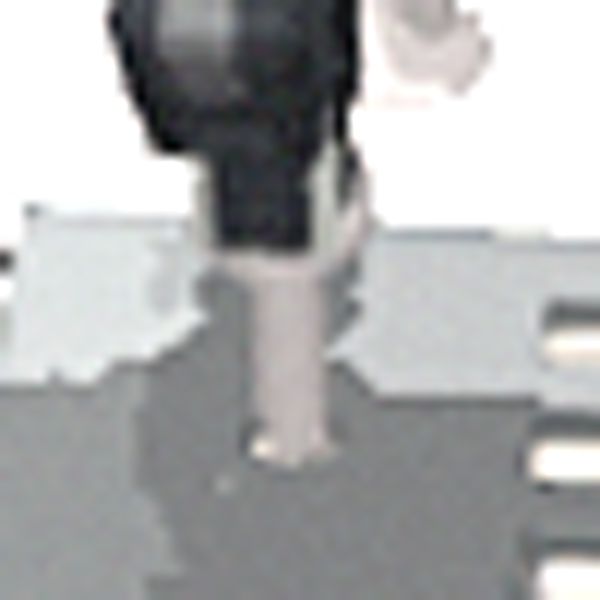

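```bash
python3 -m jog '1 0 0 0 0 0 10;1 0 0 0 0 0 10;1 0 0 0 0 0 10;1 0 0 0 0 0 10'
```

```text
t: 25.5
eef_pos: [0.6226, -0.0558, 0.0841]
tool_rot: [0.505, 0.495, 0.505, -0.495]
contact_force: [-0.6, -0.5, -0.7]
gripper_width: 0.269
```

```bash
python3 -m jog '1 0 0 0 0 0 10;1 0 0 0 0 0 10;1 0 0 0 0 0 10;1 0 0 0 0 0 10'
```

```text
t: 25.9
eef_pos: [0.6227, -0.0558, 0.0801]
tool_rot: [0.505, 0.495, 0.505, -0.495]
contact_force: [-0.3, 0.2, -2.1]
gripper_width: 0.269
```

```bash
python3 -m jog '1 0 0 0 0 0 10;1 0 0 0 0 0 10;1 0 0 0 0 0 10;1 0 0 0 0 0 10'
```

```text
t: 26.3
eef_pos: [0.6228, -0.0555, 0.0762]
tool_rot: [0.505, 0.495, 0.505, -0.495]
contact_force: [-0.9, 0.2, -0.1]
gripper_width: 0.269
```

```bash
python3 -m jog '1 0 0 0 0 0 10;1 0 0 0 0 0 10;1 0 0 0 0 0 10;1 0 0 0 0 0 10'
```

```text
t: 26.7
eef_pos: [0.6227, -0.0558, 0.0721]
tool_rot: [0.505, 0.495, 0.505, -0.495]
contact_force: [-0.6, 0.3, -1.4]
gripper_width: 0.268
```

```bash
python3 -m jog '1 0 0 0 0 0 10;1 0 0 0 0 0 10;1 0 0 0 0 0 10;1 0 0 0 0 0 10'
```

```text
t: 27.1
eef_pos: [0.6226, -0.0558, 0.0681]
tool_rot: [0.505, 0.495, 0.505, -0.495]
contact_force: [0.7, 0.8, -0.9]
gripper_width: 0.272
```

```bash
python3 -m jog '1 0 0 0 0 0 10;1 0 0 0 0 0 10;1 0 0 0 0 0 10;1 0 0 0 0 0 10'
```

```text
t: 27.5
eef_pos: [0.6227, -0.0558, 0.0641]
tool_rot: [0.505, 0.495, 0.505, -0.495]
contact_force: [-0.1, 0.8, 0.1]
gripper_width: 0.27
```

```bash
python3 -m jog '1 0 0 0 0 0 10;1 0 0 0 0 0 10;1 0 0 0 0 0 10;1 0 0 0 0 0 10'
```

```text
t: 27.9
eef_pos: [0.6229, -0.0557, 0.0603]
tool_rot: [0.505, 0.495, 0.505, -0.495]
contact_force: [-0.1, 1.4, 0.7]
gripper_width: 0.269
```

```bash
python3 -m jog '1 0 0 0 0 0 10;1 0 0 0 0 0 10;1 0 0 0 0 0 10;1 0 0 0 0 0 10'
```

```text
t: 28.3
eef_pos: [0.6229, -0.0554, 0.0563]
tool_rot: [0.505, 0.495, 0.505, -0.494]
contact_force: [0.5, 2.5, -0.1]
gripper_width: 0.272
```

```bash
python3 -m jog '1 0 0 0 0 0 10;1 0 0 0 0 0 10;1 0 0 0 0 0 10;1 0 0 0 0 0 10'
```

```text
t: 28.7
eef_pos: [0.6229, -0.0554, 0.0522]
tool_rot: [0.505, 0.495, 0.505, -0.494]
contact_force: [1.1, 4.3, 1.0]
gripper_width: 0.273
```

```bash
python3 -m jog '1 0 0 0 0 0 10;1 0 0 0 0 0 10;1 0 0 0 0 0 10;1 0 0 0 0 0 10'
```

```text
t: 29.1
eef_pos: [0.6228, -0.0555, 0.0482]
tool_rot: [0.505, 0.495, 0.505, -0.495]
contact_force: [1.3, 4.6, 1.8]
gripper_width: 0.272
```

```bash
python3 -m jog '0 0 -.5 0 0 0 10;0 .2 -.5 0 0 0 10;1 0 0 0 0 0 10;1 0 0 0 0 0 10;1 0 0 0 0 0 10'
```

```text
t: 29.6
eef_pos: [0.6228, -0.0552, 0.0451]
tool_rot: [0.505, 0.495, 0.505, -0.495]
contact_force: [1.3, 1.3, 0.4]
gripper_width: 0.272
```

```bash
python3 -m jog '1 0 0 0 0 0 10;1 0 0 0 0 0 10;1 0 0 0 0 0 10'
```

```text
t: 29.9
eef_pos: [0.6227, -0.0552, 0.042]
tool_rot: [0.505, 0.495, 0.505, -0.495]
contact_force: [0.7, 0.5, -1.5]
gripper_width: 0.268
```

```bash
python3 -m jog '1 0 0 0 0 0 10;1 0 0 0 0 0 10;1 0 0 0 0 0 10'
```

```text
t: 30.2
eef_pos: [0.6226, -0.055, 0.039]
tool_rot: [0.505, 0.495, 0.505, -0.495]
contact_force: [0.4, 0.9, -0.6]
gripper_width: 0.267
```

```bash
python3 -m jog '.7 0 0 0 0 0 10;.7 0 0 0 0 0 10;0 0 0 0 0 0 10'
```

```text
t: 30.5
eef_pos: [0.6226, -0.055, 0.0376]
tool_rot: [0.505, 0.495, 0.505, -0.495]
contact_force: [1.3, 1.2, -2.3]
gripper_width: 0.269
```

```bash
python3 -m jog '.4 0 0 0 0 0 10;.4 0 0 0 0 0 10;0 0 0 0 0 0 10'
```

```text
t: 30.8
eef_pos: [0.6227, -0.055, 0.0373]
tool_rot: [0.505, 0.495, 0.505, -0.495]
contact_force: [-1.6, -0.3, 4.0]
gripper_width: 0.27
```

Run:
```python
from h import *
for n in("side",):
    p,d=bot.read_camera(n);p=p[:,:,::-1];cv2.imwrite(f'pics/{n}17.png',p)
    p=cv2.convertScaleAbs(p,alpha=2.5,beta=20);crop(p,270,220,50,50,12,f"pics/{n}17d.png")
```

```text
(no output)
```

View pics/side17d.png

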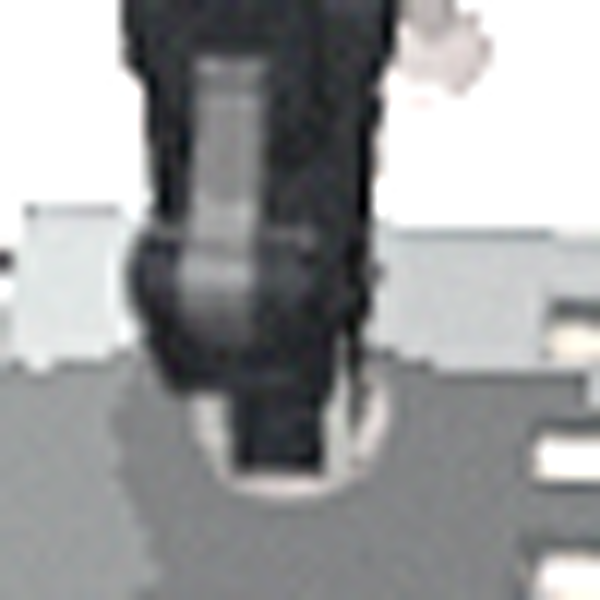

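The flange is on the top plate: the arm stopped at the predicted height, with about 4 N of upward force. Now I'll release.

```bash
python3 -m jog '0 0 0 0 0 0 26;0 0 0 0 0 0 30;0 0 0 0 0 0 36;0 0 0 0 0 0 45;0 0 0 0 0 0 55';python3 -m jog '0 0 0 0 0 0 70;-5 0 0 0 0 0 80;-10 0 0 0 0 0 80;-20 0 0 0 0 0 80;-30 0 0 0 0 0 80';python3 -m jog '-40 0 0 0 0 0 80;-40 -30 0 0 0 0 80;-10 -45 0 0 0 0 80;0 -45 0 0 0 0 80;0 -45 20 0 0 0 80'; python3 -m jog '0 0 40 0 0 0 80;0 0 40 0 0 0 80;0 0 40 0 0 0 80;0 0 0 0 0 0 80;0 0 0 0 0 0 80'
python3 - <<'E'
from h import *
for n in("side","top"):
    p,d=bot.read_camera(n);p=p[:,:,::-1];cv2.imwrite(f'pics/{n}18.png',p)
    p=cv2.convertScaleAbs(p,alpha=2.2,beta=20);crop(p,*((240,205,120,100) if n=="side" else (270,160,130,110)),5,f"pics/{n}18d.png")
    C=cloud(n,d);m=(abs(C[...,0]-.6235)<.012)&(abs(C[...,1]+.055)<.012)&(C[...,2]>.1)&(C[...,2]<.13);print(n,C[m].mean(0),np.percentile(C[m][:,2],[10,50,90]) if m.any() else 0)
E
```

```text
t: 31.35
eef_pos: [0.6229, -0.0548, 0.0369]
tool_rot: [0.505, 0.495, 0.505, -0.495]
contact_force: [-1.1, -0.3, 0.2]
gripper_width: 0.643
t: 31.85
eef_pos: [0.6218, -0.0548, 0.1021]
tool_rot: [0.505, 0.494, 0.506, -0.495]
contact_force: [0.7, 0.7, -0.2]
gripper_width: 0.94
t: 32.35
eef_pos: [0.4575, -0.0761, 0.1935]
tool_rot: [0.507, 0.494, 0.506, -0.493]
contact_force: [-0.5, -0.9, 0.4]
gripper_width: 0.933
t: 32.85
eef_pos: [0.4608, -0.1988, 0.1927]
tool_rot: [0.505, 0.495, 0.504, -0.495]
contact_force: [-0.2, 0.5, -0.3]
gripper_width: 0.936
side [ 0.62394245 -0.05141898  0.11183975] [0.10562484 0.11345552 0.11540396]
top [ 0.62181768 -0.05628507  0.11485742] [0.11259633 0.11523788 0.11767557]
```

View pics/side18d.png

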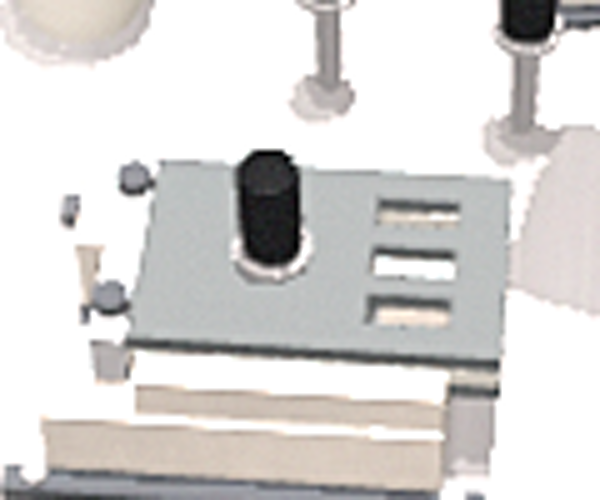

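View pics/top18d.png

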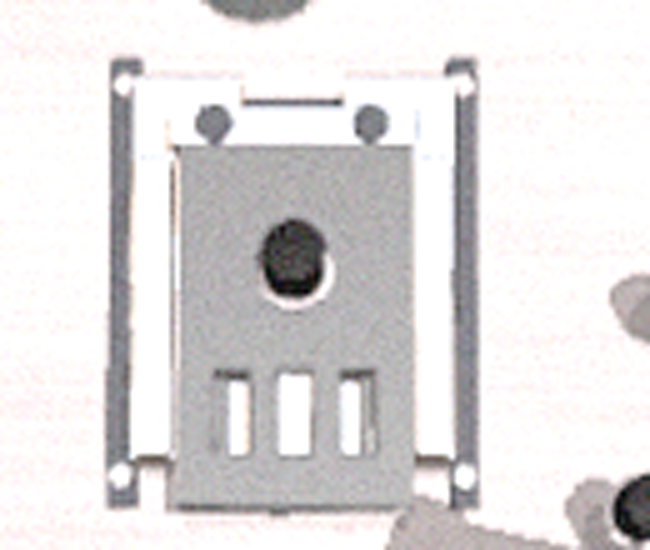

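View pics/side18.png

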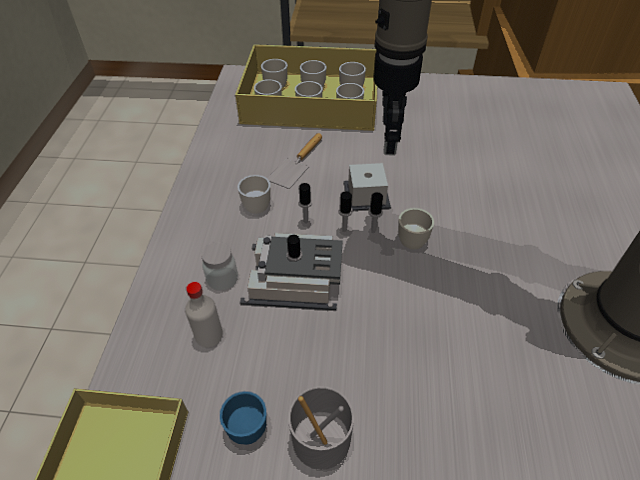

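The pin stands upright with its flange on the plate. Its knob top measures 0.1135–0.115 m against an expected 0.114 m, and the bystanders have not moved.

```bash
python3 -c "
from station import bot
bot.hand_in(); print(bot.get_obs()['t'])"
```

```text
the job is handed in; nothing more can be done
the job is handed in; nothing more can be done
```

The job is done and handed in at about 33 s of the 72 s allowed. The plates are home against the stop, and the pin is through all three into the socket, with the gripper open and clear. The hand-in reports no verdict.

- **Plates:** I pushed the stack home in small steps. The highest force I read was about 11 N, and the near edges were flush in both views afterwards.
- **Pin:** I took it from the stand (the rightmost one) and lowered it at 10–15 mm/s. The highest readings were about 5 N: sideways near the bottom, and upward when the flange touched the plate.
- **Last checks:** The knob top measured 0.1135 m (side camera) and 0.115 m (top camera), against 0.114 m expected when fully down. The pin looks upright, the top plate lies flat against the stop, and the other things look unmoved in the side picture.
- **What disagreed:**
  - **Tool height:** the fingertips are really about 37 mm above the reported tool height. My first approach passed over the lower plate without touching anything, and I corrected for it after that.
  - **Cameras:** the two cameras differ by 2–5 mm sideways. I used the top camera, which agreed with the robot's own readings.
- **Not directly checked:** the alignment of the lower and middle holes after insertion, because the pin covers them.

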